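# Gauge the bag sealer's spare roller sleeves

## Task

Book the job in by pointing the hand scanner squarely at the middle of the label on the job card from about 10 cm, held steady for a good second, and lay it back on its rest. Then try the three or four white sleeves on the step gauge one at a time, longest first, each slid straight down the pin as far as it will go; put those that reach the plate into the rectangular crate and those that stop on the cone into the round pan. When all are sorted, book the job out by scanning the label once more in the same way and lay the scanner back flat on the middle of its rest; leave the other things on the bench where they are.

Things in the scene. Friction and masses are not known exactly. Their poses are not given: they have to be found in the camera images.
- gauge: step gauge fixed on the bench: steel plate 90 x 90 x 20 mm with an upright pin. Pin, heights above the bench: 24 mm diameter from 20 to 54 mm, cone to 18 mm diameter at 62 mm, 18 mm to 77 mm, nose tapering to 10 mm at the tip, 85 mm. A sleeve that fits slides down to the plate; a tight one stops on the cone, lower end 38 mm above the plate. Origin: underside of the plate, on the pin axis
- s108_a: roller sleeve: plain white plastic tube 108 mm long, 48 mm outside diameter, standing upright on the bench, about 108 g; its bore is either right or too tight (found with the gauge). Origin: centre of its lower end; z along its axis. At most one of s108_a and s108_b is present
- s108_b: roller sleeve: plain white plastic tube 108 mm long, 48 mm outside diameter, standing upright on the bench, about 108 g; its bore is either right or too tight (found with the gauge). Origin: centre of its lower end; z along its axis. At most one of s108_a and s108_b is present
- s94_a: roller sleeve: plain white plastic tube 94 mm long, 48 mm outside diameter, standing upright on the bench, about 94 g; its bore is either right or too tight (found with the gauge). Origin: centre of its lower end; z along its axis. At most one of s94_a and s94_b is present
- s94_b: roller sleeve: plain white plastic tube 94 mm long, 48 mm outside diameter, standing upright on the bench, about 94 g; its bore is either right or too tight (found with the gauge). Origin: centre of its lower end; z along its axis. At most one of s94_a and s94_b is present
- s80_a: roller sleeve: plain white plastic tube 80 mm long, 48 mm outside diameter, standing upright on the bench, about 80 g; its bore is either right or too tight (found with the gauge). Origin: centre of its lower end; z along its axis. At most one of s80_a and s80_b is present
- s80_b: roller sleeve: plain white plastic tube 80 mm long, 48 mm outside diameter, standing upright on the bench, about 80 g; its bore is either right or too tight (found with the gauge). Origin: centre of its lower end; z along its axis. At most one of s80_a and s80_b is present
- s66_a: roller sleeve: plain white plastic tube 66 mm long, 48 mm outside diameter, standing upright on the bench, about 66 g; its bore is either right or too tight (found with the gauge). Origin: centre of its lower end; z along its axis. May be absent. At most one of s66_a and s66_b is present
- s66_b: roller sleeve: plain white plastic tube 66 mm long, 48 mm outside diameter, standing upright on the bench, about 66 g; its bore is either right or too tight (found with the gauge). Origin: centre of its lower end; z along its axis. May be absent. At most one of s66_a and s66_b is present
- crate: low rectangular plastic crate, open above, 180 x 200 mm (x, y), 50 mm high, walls and floor 5 mm, fixed: for sleeves that fit. Origin: centre of its underside; z up
- pan: low round steel pan, open above, 224 mm across, 45 mm high, wall 4 mm, floor 5 mm, fixed: for sleeves that are too tight. Origin: centre of its underside
- scanner: hand scanner lying flat on its rest, 150 mm long, 180 g: grey straight handle (110 x 32 mm, 36 mm high, from x = -75 to 35 mm) over a flat rubber foot 60 mm wide and 5 mm thick, and a black head bent 45 degrees down at the front, 44 mm wide (to x = 77 mm). Origin: middle of its underside; x towards the head, z up
- scanner_grip (a point): point on the scanner handle to grip across (32 mm wide): over the scanner's origin, 20 mm above its underside; axes as the scanner's
- scanner_beam (a point): window of the scanner: 70.9 mm ahead of the scanner's origin and 14.1 mm above its underside; x axis = direction of the beam, 45 degrees down from the scanner's own x
- label (a point): middle of the bar code label (paper, 50 x 70 mm) on the sloping plate (100 x 100 mm, 45 degrees) of the job card holder, 88 mm above the bench; z axis = straight out of the label, upwards and towards the robot's side; y along its width
- holder: job card holder fixed on the bench: grey stand with the sloping plate that carries the label, 120 mm high. Origin: on the bench under the middle of the plate; the label faces -x of this frame and up
- rest: black rubber rest of the scanner, 190 x 90 mm, 5 mm thick, fixed. Origin: centre of its underside; x along its length
- tape: bystander: cardboard roll core lying flat, 68 mm across, 24 mm high; may be absent
- jar: bystander: amber jar, 72 mm across, 90 mm high
- tin: bystander: black tin, 104 mm across, 170 mm high
- mug: bystander: white mug, 76 mm across, 85 mm high

How it is judged:
On the way, in this order (a step that is already met when the one before it is completed fails the run):
1. scanner held steady for a second, its window 60 to 150 mm from the label, beam within 18 mm of the label's middle and within 0.35 rad of square (x of label in the frame of scanner_beam between 0.06 and 0.15 m and y of label in the frame of scanner_beam between -0.018 and 0.018 m and z of label in the frame of scanner_beam between -0.018 and 0.018 m and angle between the x axis of scanner_beam and the z axis of label, either way round below 0.35 rad and linear speed of scanner below 0.03 m/s and angular speed of scanner below 0.3 rad/s), for 1 s.
2. the 108 mm sleeve is on the gauge pin as far as it goes: down to the plate (within 6 mm) if it fits, on the cone if it is too tight (((horizontal distance between s108_a and gauge below 0.006 m and angle between s108_a's own z axis and vertical below 0.2 rad and linear speed of s108_a below 0.03 m/s and z of s108_a in the frame of gauge between 0.01 and 0.026 m) or (horizontal distance between s108_b and gauge below 0.006 m and angle between s108_b's own z axis and vertical below 0.2 rad and linear speed of s108_b below 0.03 m/s and z of s108_b in the frame of gauge between 0.05 and 0.064 m))), for 0.2 s.
3. the 94 mm sleeve is on the gauge pin as far as it goes: down to the plate (within 6 mm) if it fits, on the cone if it is too tight (((horizontal distance between s94_b and gauge below 0.006 m and angle between s94_b's own z axis and vertical below 0.2 rad and linear speed of s94_b below 0.03 m/s and z of s94_b in the frame of gauge between 0.01 and 0.026 m) or (horizontal distance between s94_a and gauge below 0.006 m and angle between s94_a's own z axis and vertical below 0.2 rad and linear speed of s94_a below 0.03 m/s and z of s94_a in the frame of gauge between 0.05 and 0.064 m))), for 0.2 s.
4. the 80 mm sleeve is on the gauge pin as far as it goes: down to the plate (within 6 mm) if it fits, on the cone if it is too tight (((horizontal distance between s80_b and gauge below 0.006 m and angle between s80_b's own z axis and vertical below 0.2 rad and linear speed of s80_b below 0.03 m/s and z of s80_b in the frame of gauge between 0.01 and 0.026 m) or (horizontal distance between s80_a and gauge below 0.006 m and angle between s80_a's own z axis and vertical below 0.2 rad and linear speed of s80_a below 0.03 m/s and z of s80_a in the frame of gauge between 0.05 and 0.064 m))), for 0.2 s.
5. the 66 mm sleeve is on the gauge pin as far as it goes: down to the plate (within 6 mm) if it fits, on the cone if it is too tight (((horizontal distance between s66_a and gauge below 0.006 m and angle between s66_a's own z axis and vertical below 0.2 rad and linear speed of s66_a below 0.03 m/s and z of s66_a in the frame of gauge between 0.01 and 0.026 m) or (horizontal distance between s66_b and gauge below 0.006 m and angle between s66_b's own z axis and vertical below 0.2 rad and linear speed of s66_b below 0.03 m/s and z of s66_b in the frame of gauge between 0.05 and 0.064 m))), for 0.2 s.
6. with every sleeve in the crate or pan where it belongs, the scanner is again held steady on the label for a second, as before (all of step 1 and x of s108_a in the frame of crate between -0.085 and 0.085 m and y of s108_a in the frame of crate between -0.095 and 0.095 m and z of each of s108_a, s94_b, s80_b, s66_a in the frame of crate below 0.06 m and linear speed of each of s108_a, s108_b, s94_b, s94_a, s80_b, s80_a, s66_a, s66_b below 0.02 m/s and angular speed of each of s108_a, s108_b, s94_b, s94_a, s80_b, s80_a, s66_a, s66_b below 0.3 rad/s and horizontal distance between each of s108_b, s94_a, s80_a, s66_b and pan below 0.107 m and z of each of s108_b, s94_a, s80_a, s66_b in the frame of pan below 0.06 m and x of s94_b in the frame of crate between -0.085 and 0.085 m and y of s94_b in the frame of crate between -0.095 and 0.095 m and x of s80_b in the frame of crate between -0.085 and 0.085 m and y of s80_b in the frame of crate between -0.095 and 0.095 m and x of s66_a in the frame of crate between -0.085 and 0.085 m and y of s66_a in the frame of crate between -0.095 and 0.095 m), for 1 s.
At the end, for the whole second after the job is handed in: Every sleeve that fits is in the crate (its lower end within the walls and less than 60 mm above the bench), every sleeve that is too tight is in the pan in the same way, and the scanner lies flat on its rest, its middle within 35 mm of the middle of the rest; all at rest and released (x of s108_a in the frame of crate between -0.085 and 0.085 m and y of s108_a in the frame of crate between -0.095 and 0.095 m and z of each of s108_a, s94_b, s80_b, s66_a in the frame of crate below 0.06 m and linear speed of each of s108_a, s108_b, s94_b, s94_a, s80_b, s80_a, s66_a, s66_b, scanner below 0.02 m/s and angular speed of each of s108_a, s108_b, s94_b, s94_a, s80_b, s80_a, s66_a, s66_b, scanner below 0.3 rad/s and horizontal distance between each of s108_b, s94_a, s80_a, s66_b and pan below 0.107 m and z of each of s108_b, s94_a, s80_a, s66_b in the frame of pan below 0.06 m and x of s94_b in the frame of crate between -0.085 and 0.085 m and y of s94_b in the frame of crate between -0.095 and 0.095 m and x of s80_b in the frame of crate between -0.085 and 0.085 m and y of s80_b in the frame of crate between -0.095 and 0.095 m and x of s66_a in the frame of crate between -0.085 and 0.085 m and y of s66_a in the frame of crate between -0.095 and 0.095 m and horizontal distance between scanner and rest below 0.035 m and z of scanner in the frame of rest below 0.012 m and angle between scanner's own z axis and vertical below 0.2 rad); the robot touches nothing.
It fails at once if the tape is moved more than 40 mm or knocked over (distance of tape from where it was at the start of the episode above 0.04 m or angle between tape's own z axis and vertical above 0.5 rad).
It fails at once if the jar is moved more than 40 mm or knocked over (distance of jar from where it was at the start of the episode above 0.04 m or angle between jar's own z axis and vertical above 0.5 rad).
It fails at once if the tin is moved more than 40 mm or knocked over (distance of tin from where it was at the start of the episode above 0.04 m or angle between tin's own z axis and vertical above 0.5 rad).
It fails at once if the mug is moved more than 40 mm or knocked over (distance of mug from where it was at the start of the episode above 0.04 m or angle between mug's own z axis and vertical above 0.5 rad).
Of s108_a, s108_b only 1 to 1 are there at a start; the rules pass over those that are not, and their reading is None.
Of s94_a, s94_b only 1 to 1 are there at a start; the rules pass over those that are not, and their reading is None.
Of s80_a, s80_b only 1 to 1 are there at a start; the rules pass over those that are not, and their reading is None.
Of s66_a, s66_b, tape only 1 to 1 are there at a start; the rules pass over those that are not, and their reading is None.
At some moment in a run one of s66_a, s66_b, scanner may be knocked a few centimetres aside while the robot is not near it.
It also fails if it takes over 210 s, if anything falls off the work surface, if the arm or the gripper's body presses on something with over 40 N, if the wrist force passes 120 N, or if a joint passes its speed limit or range.

## Robot

A 6-joint arm with a two-finger parallel gripper is mounted at the origin on the work surface. World frame = base frame: x ahead of the robot, y to its left, z up, the work surface at z = 0. Lengths are in m, angles in rad, forces in N, time in s.
With the tool pointing down it reaches from about 0.3 to 0.775 m from the base axis. Payload 14.6 kg.
Tool frame: the origin (TCP) lies on the centre line of the jaws, within the pads' length; the fingertips stand 19 mm ahead of it and the grasp point (between the pads) is the TCP; z points along the fingers, y is the line along which they close (so a half turn about z gives the same grasp; the last joint's range is limited). The gripper opens to 94 mm and grips with 3 to 60 N. Pads are 16 mm wide; open, the fingers measure 119 mm over their backs; the gripper's body (75 mm by 177 mm) begins 78 mm behind the grasp point.
Start: joints at [1.271, 0.3, 1.521, -0, 1.321, -0.067], TCP at [0.127, 0.535, 0.224] pointing down, gripper open.
Joint ranges: [-3.03, 3.03], [-0.79, 2.21], [0.23, 2.52], [-1.04, 4.18], [0, 3.07], [-2.55, 2.55]. Speed limits (rad/s): [2.22, 2.22, 2.57, 3.14, 3.14, 3.14].

## Interface

Orientations are given as [roll, pitch, yaw] about the fixed x, y, z axes, in that order (R = Rz(yaw) Ry(pitch) Rx(roll)).
In Python, from station import get_obs, camera, workorder gives the robot as it stands.
- The arm moves only by the tool play_rows, never from a script. Its argument "motion" is a list that holds one entry, the list of rows, each a list of 7 numbers: the shift along the tool's x, y, z as a fraction of full scale, then the turn, a rotation vector about the tool's x, y, z as a fraction of full scale, then the opening, from -1 (shut) to 1 (fully open). In form: [[[x, y, z, ax, ay, az, grip], ...]]. A call has 1 to 10 rows; each row is the pose to reach, as a shift and turn from the pose commanded when the call began, along the tool's axes at that moment, turning the shorter way round; what a row does not reach only later rows make up. Full scale, the value 1, is 0.25 m for a shift and 2 pi rad for a turn. A row lasts 1/10 s, in which the tool goes at most 50 mm and 8.59 degrees, less where a joint would pass 70% of its speed; a pose out of reach is approached as far as the arm can. A call with a number of a shift or a turn outside -1 to 1 is refused whole. A call with a gripper value outside its range is refused whole. The fingers move at their own pace and stop on an object; "grip_force" is the grip in N (left out, the last holds). Time passes only in rows, so rows that repeat a pose let the fingers close. It gives the time, the measured TCP pose, the force, the opening and the grip force at its end, in the units of the state.
- get_obs(): the state, without advancing time (a new reading comes with each control period).
- camera(name): name is "side" or "top"; returns a dict with "frame" (384x512x3 uint8, red, green, blue), "z_map" (384x512 float32, m along the optical axis (not along the pixel's ray), 0 where there is no reading), "camera_matrix" (3x3 intrinsics, pixels), "D" ([k1, k2, p1, p2, k3] as OpenCV has them; the pictures are not rectified), "T" (4x4, takes a point from camera to world coordinates). Camera axes: x right, y up, looking along -z (the intrinsics and any distortion apply to the point x, -y, -z); pixel columns grow to the right and rows downward; lengths in m; the calibration is good to about 2 mm. A picture is of the moment at which its call begins.
- workorder.hand_in(): hands the job in; it is judged then, once.
The state is a dict: "time_s": time; "qpos": joint angles; "joint_vel": joint speeds; "tau": joint torques, N m; "ee_pos": TCP position; "eef_rot": TCP orientation; "force": force on the tool from outside, world axes, zero at the start; "moment": the same for the moment, N m; "grip_width": finger opening in m; "grip_force": force on a finger pad.
Only numpy, scipy, OpenCV 4.12 (cv2) and the standard library are available. Lean on these libraries where they do the work, as an engineer would, in place of code of your own. Each camera call takes 0.05 s, during which the arm holds its last target. There are 200 camera calls.

## Working session

There is one attempt and no reset: what is moved stays moved. The work goes in short steps, Python scripts to look and compute and a tool call to move; the robot and the scene stay as the last step left them, time stands still between calls to the robot, and variables do not carry over. Pictures are saved under pics/ and viewed, at most 14 in all, crops included, and the job is handed in when it is done.

Besides the shell and the picture viewer there is one more tool, called after ">>>" by a JSON object that holds its "fn" and its "kwargs", one argument or row to a line. play_rows: Moves the arm, as the interface text tells. Its arguments: {"type":"object","properties":{"motion":{"type":"array"},"grip_force":{"type":"number"}},"required":["motion"]}

```bash
ls && mkdir -p pics && cat > h.py <<'E'
import numpy as np, cv2
from station import get_obs, camera, workorder
from scipy.spatial.transform import Rotation as R
def cloud(c):
    K=np.array(c["camera_matrix"]);D=np.array(c["D"],float);z=c["z_map"];h,w=z.shape
    u,v=np.meshgrid(np.arange(w),np.arange(h))
    n=cv2.undistortPoints(np.stack([u,v],-1).reshape(-1,1,2).astype(np.float64),K,D).reshape(h,w,2)
    p=np.stack([n[...,0]*z,-n[...,1]*z,-z],-1)
    T=np.array(c["T"]);return p@T[:3,:3].T+T[:3,3]
def snap(name,fn,box=None,s=1):
    c=camera(name);im=c["frame"][...,::-1].copy()
    if box: im=im[box[1]:box[3],box[0]:box[2]]
    cv2.imwrite("pics/"+fn,cv2.resize(im,None,fx=s,fy=s,interpolation=cv2.INTER_CUBIC))
    return c
def pose(o=None):
    o=o or get_obs();return np.array(o["ee_pos"]),R.from_euler("xyz",o["eef_rot"])
def delta(p,rpy,cur=None):
    """row numbers to go to a world pose from commanded pose cur=(pos,rpy)"""
    p0,r0=(np.array(cur[0]),R.from_euler("xyz",cur[1])) if cur else pose()
    d=r0.inv().apply(np.array(p)-p0)/.25
    w=(r0.inv()*R.from_euler("xyz",rpy)).as_rotvec()/(2*np.pi)
    return np.round(np.r_[d,w],4).tolist()
E
python3 - <<'E'
from h import *
o=get_obs();print({k:np.round(v,3).tolist() for k,v in o.items()})
for n in("top","side"):
    c=snap(n,n+"0.png",s=1.5);np.savez(n+"0.npz",P=cloud(c),f=c["frame"]);print(n,np.round(c["T"],3).tolist(),np.round(c["camera_matrix"],1).tolist())
E
```

```text
pics
{'time_s': 0.0, 'qpos': [1.271, 0.3, 1.522, -0.0, 1.321, -0.067], 'joint_vel': [0.0, 0.0, -0.0, -0.001, 0.001, -0.001], 'tau': [-0.002, -53.181, -35.272, 0.071, 0.025, -0.0], 'ee_pos': [0.127, 0.535, 0.224], 'eef_rot': [-3.14, -0.0, 2.909], 'force': [-0.118, 0.034, -0.188], 'moment': [0.045, 0.004, -0.062], 'grip_force': 0.0, 'grip_width': 0.094}
top [[0.092, 0.967, -0.237, 0.325], [-0.996, 0.09, -0.018, -0.008], [0.004, 0.237, 0.971, 1.152], [0.0, 0.0, 0.0, 1.0]] [[420.2, 0.0, 259.1], [0.0, 420.2, 190.4], [0.0, 0.0, 1.0]]
side [[0.933, 0.281, -0.225, 0.344], [-0.36, 0.735, -0.575, -0.606], [0.004, 0.617, 0.787, 0.87], [0.0, 0.0, 0.0, 1.0]] [[388.6, 0.0, 258.3], [0.0, 388.6, 192.8], [0.0, 0.0, 1.0]]
```

View pics/top0.png

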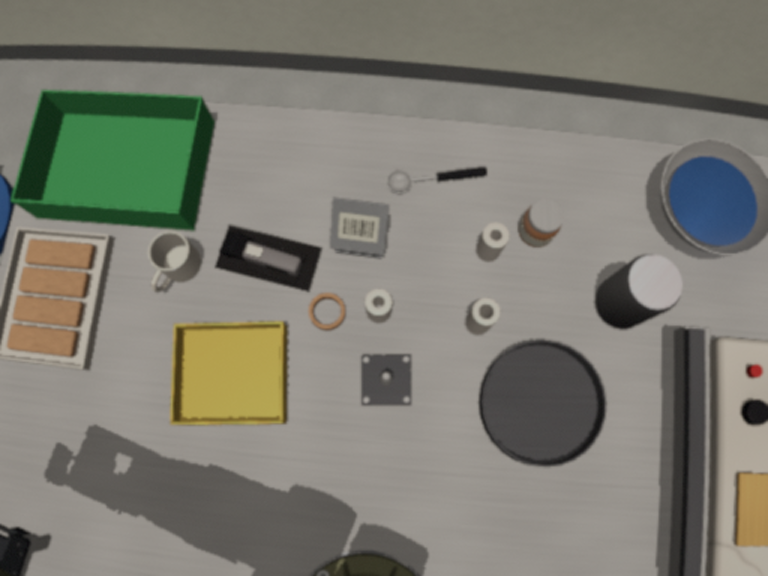

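View pics/side0.png

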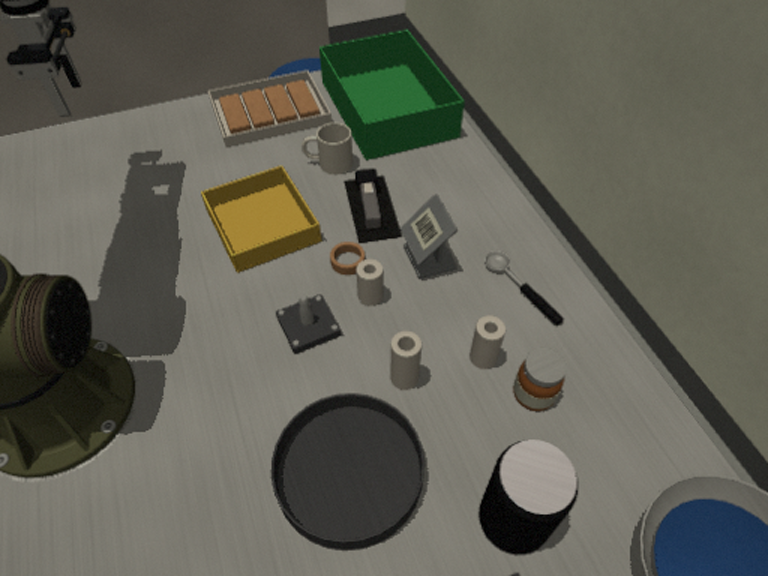

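The top view (pixels at 1.5x) shows the gauge at (386,378), three sleeves at (378,304), (485,312) and (494,236), and the tape ring at (327,311). The scanner is on its rest at (268,258) with its head to the left. The holder is at (360,226), crate at (228,372), pan at (542,402), jar at (540,222), tin at (650,285) and mug at (170,250). The side view agrees.

```bash
python3 - <<'E'
from h import *
d=np.load("top0.npz");P=d["P"];f=d["f"].astype(int)
ds=np.load("side0.npz");Q=ds["P"]
def roi(P,x0,y0,x1,y1): return P[int(y0/1.5):int(y1/1.5),int(x0/1.5):int(x1/1.5)].reshape(-1,3)
def circ(p):
    A=np.c_[2*p[:,:2],np.ones(len(p))];s=np.linalg.lstsq(A,(p[:,:2]**2).sum(1),rcond=None)[0]
    return s[:2],np.sqrt(s[2]+s[:2]@s[:2])
for n,a,b in(("S1",(355,280,402,330),(350,255,392,308)),("S2",(462,290,508,335),(385,325,430,392)),("S3",(474,215,516,262),(465,310,512,372))):
  for P_,q in((P,a),(Q,b)):
    p=roi(P_,*q);zt=np.percentile(p[:,2],97) if 1 else 0
    t=p[(p[:,2]>zt-.006)&(p[:,2]<zt+.006)]
    # rim centre by min enclosing circle
    c,r=cv2.minEnclosingCircle(t[:,:2].astype(np.float32));print(n,"top z",zt.round(4),np.round(c,4),round(r,4),"mean",t.mean(0).round(4),len(t))
p=roi(P,355,348,418,412);t=p[(p[:,2]>.015)&(p[:,2]<.025)]
print("gauge rect",cv2.minAreaRect(t[:,:2].astype(np.float32)),t[:,2].mean())
for P_,q in((P,(365,355,410,400)),(Q,(290,285,325,335))):
  p=roi(P_,*q);t=p[p[:,2]>.03];print("pin",t.mean(0).round(4),t[:,2].max(),len(t));t=p[p[:,2]>.06];print(t.round(3).tolist()[:6])
p=roi(P,160,310,300,435);t=p[(p[:,2]>.04)&(p[:,2]<.056)];print("crate",cv2.minAreaRect(t[:,:2].astype(np.float32)))
p=roi(P,470,330,615,475);t=p[(p[:,2]>.037)&(p[:,2]<.052)];print("pan",cv2.minEnclosingCircle(t[:,:2].astype(np.float32)))
p=roi(P,210,220,325,295);t=p[(p[:,2]>.03)&(p[:,2]<.06)];print("scanner",cv2.minAreaRect(t[:,:2].astype(np.float32)),t.mean(0),len(t))
t=p[(p[:,2]>.0025)&(p[:,2]<.06)];print("rest",cv2.minAreaRect(t[:,:2].astype(np.float32)))
for P_,q in((P,(325,195,395,260)),(Q,(400,190,460,260))):
  p=roi(P_,*q);t=p[p[:,2]>.05];m=t.mean(0);u,s,v=np.linalg.svd(t-m);print("plate",m.round(4),v[2].round(3),s.round(3),t[:,2].min(),t[:,2].max(),cv2.minAreaRect(t[:,:2].astype(np.float32)))
for n,q in(("tape",(305,290,350,332)),("jar",(520,195,570,245)),("tin",(590,250,690,335)),("mug",(140,225,200,290))):
  p=roi(P,*q);z=np.percentile(p[:,2],97);t=p[(p[:,2]>max(z-.01,.012))];print(n,z.round(3),cv2.minEnclosingCircle(t[:,:2].astype(np.float32)))
E
```

```text
S1 top z 0.0835 [0.5568 0.0264] 0.0238 mean [0.5565 0.0263 0.0812] 199
S1 top z 0.0831 [0.5569 0.0252] 0.0254 mean [0.5562 0.0241 0.0813] 175
S2 top z 0.1114 [ 0.5502 -0.1559] 0.0239 mean [ 0.5503 -0.1554  0.1093] 183
S2 top z 0.1108 [ 0.5506 -0.1588] 0.0243 mean [ 0.5498 -0.1601  0.1091] 222
S3 top z 0.0979 [ 0.6934 -0.1675] 0.0244 mean [ 0.693  -0.1676  0.0954] 185
S3 top z 0.0966 [ 0.6923 -0.1713] 0.0242 mean [ 0.6915 -0.1719  0.095 ] 228
gauge rect ((0.4278375208377838, 0.000856153666973114), (0.08894064277410507, 0.08921770006418228), 5.5352373123168945) 0.020747212615561478
pin [0.4224 0.001  0.1118] 1.1516611830783487 76
[[0.325, -0.008, 1.152], [0.435, 0.006, 0.081], [0.436, 0.003, 0.08], [0.436, 0.001, 0.081], [0.437, -0.002, 0.076], [0.433, 0.008, 0.081]]
pin [ 0.4253 -0.027   0.089 ] 0.8695032094604405 142
[[0.344, -0.606, 0.87], [0.344, -0.606, 0.87], [0.344, -0.606, 0.87], [0.344, -0.606, 0.87], [0.43, 0.006, 0.085], [0.432, 0.001, 0.089]]
crate ((0.41153809428215027, 0.2832180857658386), (0.18152745068073273, 0.20142054557800293), 6.9214324951171875)
pan ((0.43412104249
[... 347 characters left out ...]
4  -0.2    0.277] [4.063 1.026 0.923] 0.05055137106552077 1.1516611830783487 ((0.524895191192627, 0.06135725602507591), (0.40917131304740906, 0.10597339272499084), 4.704314708709717)
plate [0.6854 0.0638 0.098 ] [ 0.699 -0.647 -0.305] [3.311 0.87  0.646] 0.05124666368377628 0.8695032094604405 ((0.5503593683242798, -0.24910730123519897), (0.8190392851829529, 0.0988946184515953), 66.81167602539062)
tape 0.027 ((0.44919776916503906, 0.0648532286286354), 0.14390818774700165)
jar 0.094 ((0.5483696460723877, -0.14086607098579407), 0.2595854103565216)
tin 0.174 ((0.48207414150238037, -0.2374107986688614), 0.27774760127067566)
mug 0.087 ((0.4782044589519501, 0.22004736959934235), 0.2748301327228546)
```

```bash
python3 - <<'E'
from h import *
d=np.load("top0.npz");P=d["P"]
ds=np.load("side0.npz");Q=ds["P"]
def roi(P,x0,y0,x1,y1):
    p=P[int(y0/1.5):int(y1/1.5),int(x0/1.5):int(x1/1.5)].reshape(-1,3);return p[p[:,2]<.5]
mc=lambda t:np.round(np.r_[cv2.minEnclosingCircle(t[:,:2].astype(np.float32))],4) if 0 else cv2.minEnclosingCircle(t[:,:2].astype(np.float32))
mr=lambda t:cv2.minAreaRect(t[:,:2].astype(np.float32))
for n,P_,q in(("top",P,(365,355,410,400)),("side",Q,(275,280,345,355))):
  p=roi(P_,*q);t=p[(p[:,2]>.07)];print(n,"pin",np.median(t,0).round(4),t[:,2].max(),len(t))
  t=p[(p[:,2]>.015)&(p[:,2]<.025)];print("plate",mr(t))
p=roi(Q,195,160,330,275);t=p[(p[:,2]>.04)&(p[:,2]<.056)];print("crate side",mr(t))
for P_,q in((P,(470,330,615,475)),(Q,(265,385,435,550))):
  p=roi(P_,*q);t=p[(p[:,2]>.037)&(p[:,2]<.052)];print("pan",mc(t))
for n,P_,q in(("top",P,(210,220,325,295)),("side",Q,(340,165,402,243))):
  p=roi(P_,*q);t=p[(p[:,2]>.036)&(p[:,2]<.055)];print(n,"scanner",mr(t),np.median(t,0),len(t))
  b=[np.percentile(p[:,2],k).round(3) for k in(5,50,90,99)];t=p[(p[:,2]>.003)&(p[:,2]<.012)];print("rest",mr(t),b)
for n,P_,q in(("top",P,(325,195,395,260)),("side",Q,(400,190,460,260))):
  p=roi(P_,*q);t=p[p[:,2]>.05]
  for k in range(3):
    m=t.mean(0);u,s,v=np.linalg.svd(t-m);t=t[abs((t-m)@v[2])<.006]
  nn=v[2]*np.sign(v[2][2]);print(n,"plate",m.round(4),nn.round(3),len(t),t[:,2].min(),t[:,2].max(),mr(t))
for n,q in(("tape",(305,290,350,332)),("jar",(525,200,562,245)),("tin",(620,250,690,320)),("mug",(145,230,195,290))):
  p=roi(P,*q);z=np.percentile(p[:,2],97);t=p[(p[:,2]>max(z-.01,.012))];print(n,z.round(3),mc(t))
c=camera("top");cv2.imwrite("pics/lab.png",cv2.resize(np.hstack([cv2.resize(camera("side")["frame"][120:195,260:315,::-1],(293,400)),cv2.resize(c["frame"][125:180,135:275,::-1],None,fx=3.5,fy=3.5)[:,:].copy().repeat(1,0)[:400].copy() if 0 else cv2.resize(c["frame"][125:180,135:275,::-1],(490,400))]),None,fx=1,fy=1))
E
```

```text
top pin [0.4276 0.0016 0.0829] 0.08920365451646739 39
plate ((0.43431493639945984, 0.0016557015478610992), (0.07583172619342804, 0.07838615030050278), 5.31570291519165)
side pin [ 0.4292 -0.0039  0.0811] 0.08943058289838424 46
plate ((0.4288793206214905, -0.0004825219511985779), (0.09037140011787415, 0.09341427683830261), 4.539095878601074)
crate side ((0.46106085181236267, 0.287817120552063), (0.28016331791877747, 0.20736129581928253), 6.776522159576416)
pan ((0.4341210424900055, -0.25506383180618286), 0.14349403977394104)
pan ((0.4104768931865692, -0.28096604347229004), 0.11267335712909698)
top scanner ((0.637438178062439, 0.25449398159980774), (0.1501641571521759, 0.04445486143231392), 77.44891357421875) [0.63354995 0.25270612 0.04284358] 567
rest ((0.6433477401733398, 0.25351816415786743), (0.14866076409816742, 0.2221740335226059), 5.819300651550293) [np.float64(-0.001), np.float64(0.005), np.float64(0.043), np.float64(0.059)]
side scanner ((0.6353758573532104, 0.2149568498134613), (0.1841592639684677, 0.05321116000413895), 85.87555694580078) [0.63319878 0.24304681 0.04309619] 33
[... 199 characters left out ...]
 [0.6888 0.0746 0.0904] [-0.705  0.029  0.709] 1261 0.05055137106552077 0.12719192691925252 ((0.6883352994918823, 0.0748438686132431), (0.10000121593475342, 0.07400645315647125), 87.60342407226562)
side plate [0.6885 0.0705 0.0911] [-0.703  0.03   0.71 ] 936 0.0534659862481347 0.12640484244571015 ((0.688534677028656, 0.07322220504283905), (0.10270567983388901, 0.07348617166280746), 86.80615234375)
tape 0.027 ((0.5433828234672546, 0.12163038551807404), 0.03461528941988945)
jar 0.094 ((0.7428385615348816, -0.2600320279598236), 0.03167402744293213)
tin 0.174 ((0.6130651235580444, -0.4264904260635376), 0.04875955730676651)
mug 0.087 ((0.6075561046600342, 0.4133199453353882), 0.04344629496335983)
```

View pics/lab.png

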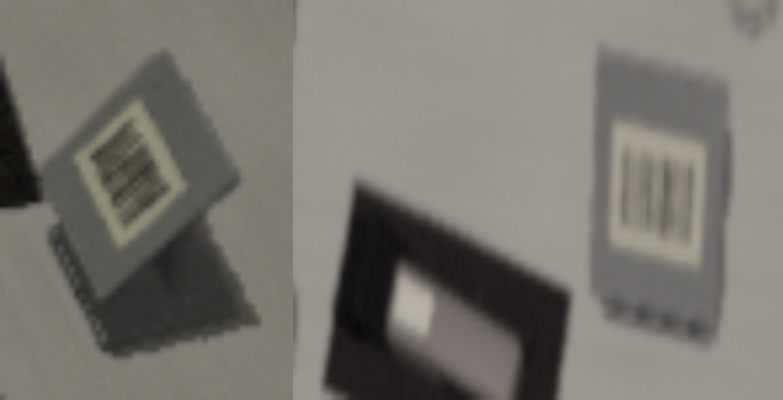

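The crop shows the label centred on its plate: left panel about (132,175), right panel (658,195). The scanner lies lengthwise on the rest, with its black head at the left end.

```bash
python3 - <<'E'
from h import *
d=np.load("top0.npz");P=d["P"];f=d["f"]
ds=np.load("side0.npz");Q=ds["P"];g=ds["f"]
def roi(P,x0,y0,x1,y1,f=None):
    s=np.s_[int(y0/1.5):int(y1/1.5),int(x0/1.5):int(x1/1.5)];p=P[s].reshape(-1,3);k=p[:,2]<.5
    return (p[k],f[s].reshape(-1,3)[k]) if f is not None else p[k]
mr=lambda t:cv2.minAreaRect(t[:,:2].astype(np.float32))
def circ(p):
    A=np.c_[2*p[:,:2],np.ones(len(p))];s=np.linalg.lstsq(A,(p[:,:2]**2).sum(1),rcond=None)[0]
    return s[:2],np.sqrt(s[2]+s[:2]@s[:2])
for P_,q in((P,(470,330,615,475)),(Q,(265,385,435,550))):
  p=roi(P_,*q);t=p[(p[:,2]>.042)&(p[:,2]<.052)&(abs(np.hypot(p[:,0]-.412,p[:,1]+.282)-.11)<.012)];print("pan",circ(t),len(t))
for n,P_,q,F in(("top",P,(210,220,325,295),f),("side",Q,(335,160,405,247),g)):
  p,c=roi(P_,*q,F);b=c.mean(1)
  h=p[(p[:,2]>.039)&(p[:,2]<.047)&(b>70)];m=np.median(h,0);u,s,v=np.linalg.svd(h[:,:2]-h[:,:2].mean(0),full_matrices=False)
  print(n,"handle",mr(h),len(h),h.mean(0).round(4),np.arctan2(v[0,1],v[0,0]).round(3))
  hd=p[p[:,2]>.049];print("head",hd.mean(0).round(4) if len(hd) else 0,len(hd))
  r=p[(b<45)&(p[:,2]<.015)&(p[:,2]>-.002)&(p[:,0]>.56)];print("rest",mr(r),len(r))
for n,P_,c in(("top",P,(323,152)),("side",Q,(260+132*55/293,120+175*75/400))):
  c=np.round(c).astype(int);print("label",n,np.median(P_[c[1]-1:c[1]+2,c[0]-1:c[0]+2].reshape(-1,3),0).round(4))
p=roi(P,100,450,160,560);
E
```

```text
pan (array([ 0.41147187, -0.27839067]), np.float64(0.10908241674470102)) 430
pan (array([ 0.41006579, -0.28160295]), np.float64(0.10952888301810856)) 684
top handle ((0.6308238506317139, 0.2343638837337494), (0.10511137545108795, 0.030654795467853546), 76.57901763916016) 339 [0.6313 0.2344 0.0426] -1.792
head [0.647  0.3007 0.0561] 140
rest ((0.6387426257133484, 0.24766184389591217), (0.18233399093151093, 0.08373083174228668), 80.99612426757812) 971
side handle ((0.6286333799362183, 0.2784039378166199), (0.04569413512945175, 0.19759796559810638), 1.8280786275863647) 197 [0.6284 0.2328 0.0429] -1.603
head [0.6482 0.2682 0.0559] 103
rest ((0.6441094875335693, 0.2756967544555664), (0.2553565204143524, 0.087131567299366), 80.56165313720703) 760
label top [ 0.7047 -0.1509  0.0945]
label side [0.6862 0.0666 0.0913]
```

```bash
python3 - <<'E'
from h import *
P=np.load("top0.npz")["P"];print(np.median(P[151:154,238:241].reshape(-1,3),0))
cur=([.127,.535,.224],[np.pi,0,2.909])
print(delta([.6355,.252,.15],[np.pi,0,1.345],cur))
E
```

```text
[0.68378955 0.074436   0.08981322]
[-2.2402, -0.6327, 0.296, 0.0, -0.0, 0.2489]
```

>>> {"fn": "play_rows", "kwargs": {
  "motion": [
    [[-1,-0.28,0.1,0,0,0.125,1],[-1,-0.28,0.1,0,0,0.125,1],[-1,-0.28,0.1,0,0,0.125,1],[-1,-0.28,0.1,0,0,0.125,1],[-1,-0.28,0.1,0,0,0.125,1],[-1,-0.28,0.1,0,0,0.125,1],[-1,-0.28,0.1,0,0,0.125,1]]
  ]
}}

```text
time_s: 0.9
ee_pos: [0.355, 0.4085, 0.1991]
eef_rot: [-3.141, 0.0, 2.121]
force: [-0.8, 0.8, -0.3]
grip_width: 0.0939
grip_force: 0.0
```

```bash
python3 -c "
from h import *
print(get_obs()['time_s'],pose()[0],get_obs()['eef_rot'],delta([.6355,.252,.12],[np.pi,0,1.345]))"
```

```text
0.9 [0.35497817 0.40852017 0.19905688] [-3.14083220e+00  1.40464210e-04  2.12100228e+00] [-1.1203, 0.6294, 0.3159, -0.0001, 0.0001, 0.1235]
```

>>> {"fn": "play_rows", "kwargs": {
  "motion": [
    [[-1,0.56,0.1,0,0,0.1235,1],[-1,0.56,0.1,0,0,0.1235,1],[-1,0.56,0.1,0,0,0.1235,1],[-1,0.56,0.1,0,0,0.1235,1],[-1,0.56,0.1,0,0,0.1235,1],[-1,0.56,0.1,0,0,0.1235,1],[-1,0.56,0.1,0,0,0.1235,1],[-1,0.56,0.1,0,0,0.1235,1]]
  ]
}}

```text
time_s: 1.7
ee_pos: [0.6036, 0.2713, 0.1741]
eef_rot: [-3.141, 0.0, 1.35]
force: [0.0, -0.0, 0.2]
grip_width: 0.094
grip_force: 0.0
```

```bash
python3 -c "
from h import *
print(get_obs()['time_s'],pose()[0],get_obs()['eef_rot'],delta([.6355,.252,.035],[np.pi,0,1.345]))"
```

```text
1.7 [0.6036139  0.27129914 0.17405287] [-3.14077462e+00  1.72206076e-04  1.35003566e+00] [-0.0473, 0.1418, 0.5561, -0.0001, 0.0, 0.0008]
```

>>> {"fn": "play_rows", "kwargs": {
  "motion": [
    [[-0.047,0.142,0.3,0,0,0.001,1],[-0.047,0.142,0.3,0,0,0.001,1],[-0.047,0.142,0.48,0,0,0.001,1],[-0.047,0.142,0.555,0,0,0.001,1],[-0.047,0.142,0.555,0,0,0.001,1],[-0.047,0.142,0.555,0,0,0.001,-1],[-0.047,0.142,0.555,0,0,0.001,-1],[-0.047,0.142,0.555,0,0,0.001,-1],[-0.047,0.142,0.555,0,0,0.001,-1],[-0.047,0.142,0.555,0,0,0.001,-1]]
  ],
  "grip_force": 30
}}

```text
time_s: 2.7
ee_pos: [0.6366, 0.2508, 0.0363]
eef_rot: [3.141, -0.0, 1.341]
force: [1.0, 0.1, 0.2]
grip_width: 0.0573
grip_force: 0.0
```

Fingers are still closing; a few more rows, then a small lift.

>>> {"fn": "play_rows", "kwargs": {
  "motion": [
    [[0,0,0,0,0,0,-1],[0,0,0,0,0,0,-1],[0,0,0,0,0,0,-1],[0,0,0,0,0,0,-1],[0,0,0,0,0,0,-1],[0,0,0,0,0,0,-1],[0,0,0,0,0,0,-1]]
  ]
}}

```text
time_s: 3.4
ee_pos: [0.6364, 0.2508, 0.0357]
eef_rot: [-3.142, 0.0, 1.341]
force: [-0.3, -0.3, -0.2]
grip_width: 0.0319
grip_force: 30.0
```

```bash
python3 -c "
from h import *
print(delta([.5417,.0796,.1756],[np.pi,0,-.042]))"
```

```text
[-0.7529, -0.2129, -0.5597, -0.0, 0.0, 0.2201]
```

>>> {"fn": "play_rows", "kwargs": {
  "motion": [
    [[0,0,-0.1,0,0,0,-1],[0,0,-0.3,0,0,0,-1],[0,0,-0.5,0,0,0,-1],[0,0,-0.6,0,0,0,-1],[0,0,-0.6,0,0,0,-1]]
  ]
}}

```text
time_s: 3.9
ee_pos: [0.6376, 0.2512, 0.1901]
eef_rot: [3.136, -0.004, 1.341]
force: [0.5, -0.0, -1.5]
grip_width: 0.0317
grip_force: 30.0
```

>>> {"fn": "play_rows", "kwargs": {
  "motion": [
    [[-0.1,-0.03,0,0,0,0.022,-1],[-0.2,-0.05,0,0,0,0.045,-1],[-0.3,-0.08,0,0,0,0.067,-1],[-0.4,-0.11,0,0,0,0.09,-1],[-0.5,-0.14,0,0,0,0.112,-1],[-0.6,-0.17,0.02,0,0,0.135,-1],[-0.68,-0.19,0.03,0,0,0.158,-1],[-0.72,-0.21,0.04,0,0,0.18,-1],[-0.753,-0.213,0.04,0,0,0.202,-1],[-0.753,-0.213,0.04,0,0,0.22,-1]]
  ]
}}

```text
time_s: 4.9
ee_pos: [0.5407, 0.0786, 0.1737]
eef_rot: [3.141, 0.003, -0.048]
force: [0.2, -0.0, -1.8]
grip_width: 0.0322
grip_force: 30.0
```

>>> {"fn": "play_rows", "kwargs": {
  "motion": [
    [[0,0,0,0,0,0,-1],[0,0,0,0,0,0,-1],[0,0,0,0,0,0,-1]]
  ]
}}

```text
time_s: 5.2
ee_pos: [0.5415, 0.0797, 0.175]
eef_rot: [3.141, 0.001, -0.038]
force: [0.6, -1.3, -2.2]
grip_width: 0.0318
grip_force: 30.0
```

```bash
python3 - <<'E'
from h import *
a=camera("side");b=camera("top")
np.savez("s1.npz",P=cloud(a),Q=cloud(b),f=a["frame"],g=b["frame"])
A=cv2.resize(a["frame"][70:220,200:330,::-1],(400,461));B=cv2.resize(b["frame"][90:240,180:310,::-1],(400,461))
cv2.imwrite("pics/scan1.png",np.hstack([A,B]));print(delta([.5417,.0796,.1756],[np.pi,0,-.042]))
E
```

```text
[0.0004, 0.0003, -0.0011, 0.0, 0.0001, 0.0004]
```

View pics/scan1.png

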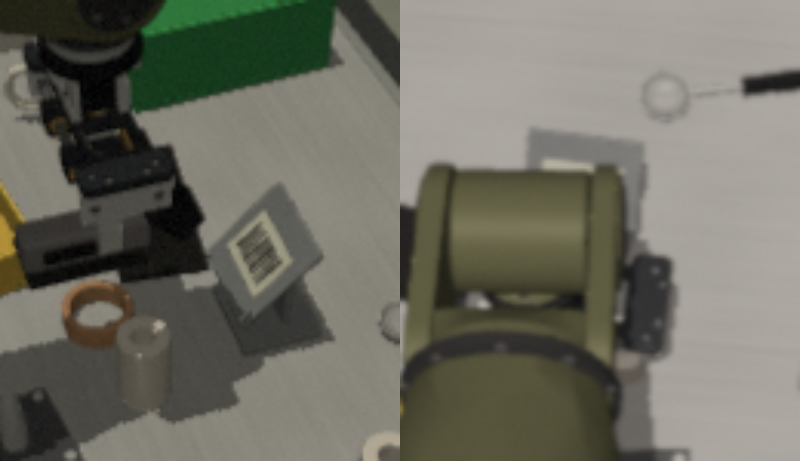

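The left (side) panel shows the scanner level in the jaws with its head facing the label; the right (top) panel is hidden by the arm. I'll check its attitude from the depth data.

```bash
python3 - <<'E'
from h import *
P=np.load("s1.npz")["P"].reshape(-1,3);k=(P[:,0]>.43)&(P[:,0]<.66)&(abs(P[:,1]-.07)<.05)&(P[:,2]>.13)&(P[:,2]<.2);p=P[k]
for x in np.arange(.45,.65,.015):
    t=p[abs(p[:,0]-x)<.0075]
    if len(t)>3: print(round(x,3),len(t),"z",t[:,2].min().round(3),t[:,2].max().round(3),"y",t[:,1].min().round(3),np.median(t[:,1]).round(3))
E
```

```text
0.465 34 z 0.147 0.181 y 0.053 0.073
0.48 136 z 0.146 0.184 y 0.049 0.066
0.495 133 z 0.145 0.185 y 0.048 0.065
0.51 127 z 0.146 0.185 y 0.048 0.064
0.525 128 z 0.147 0.197 y 0.047 0.063
0.54 90 z 0.147 0.199 y 0.048 0.051
0.555 77 z 0.147 0.199 y 0.046 0.058
0.57 84 z 0.148 0.185 y 0.046 0.062
0.585 43 z 0.165 0.197 y 0.052 0.056
0.6 77 z 0.153 0.198 y 0.052 0.055
0.615 71 z 0.157 0.191 y 0.05 0.058
0.63 6 z 0.168 0.176 y 0.057 0.073
```

>>> {"fn": "play_rows", "kwargs": {
  "motion": [
    [[0,0,0,0,0,0,-1],[0,0,0,0,0,0,-1],[0,0,0,0,0,0,-1],[0,0,0,0,0,0,-1],[0,0,0,0,0,0,-1],[0,0,0,0,0,0,-1],[0,0,0,0,0,0,-1],[0,0,0,0,0,0,-1],[0,0,0,0,0,0,-1],[0,0,0,0,0,0,-1]]
  ]
}}

```text
time_s: 6.3
ee_pos: [0.5417, 0.0796, 0.1757]
eef_rot: [-3.142, 0.0, -0.041]
force: [0.7, 0.4, -1.8]
grip_width: 0.0318
grip_force: 30.0
```

>>> {"fn": "play_rows", "kwargs": {
  "motion": [
    [[0,0,0,0,0,0,-1],[0,0,0,0,0,0,-1],[0,0,0,0,0,0,-1],[0,0,0,0,0,0,-1],[0,0,0,0,0,0,-1]]
  ]
}}

```text
time_s: 6.8
ee_pos: [0.5417, 0.0796, 0.1757]
eef_rot: [-3.142, -0.0, -0.041]
force: [0.1, 0.4, -1.5]
grip_width: 0.0317
grip_force: 30.0
```

>>> {"fn": "play_rows", "kwargs": {
  "motion": [
    [[0,-0.08,-0.06,0,0,-0.023,-1],[0.03,-0.18,-0.06,0,0,-0.046,-1],[0.08,-0.28,-0.06,0,0,-0.069,-1],[0.12,-0.38,-0.06,0,0,-0.092,-1],[0.18,-0.48,-0.06,0,0,-0.115,-1],[0.24,-0.58,-0.06,0,0,-0.138,-1],[0.3,-0.64,-0.06,0,0,-0.161,-1],[0.34,-0.67,-0.06,0,0,-0.184,-1],[0.359,-0.685,-0.06,0,0,-0.207,-1],[0.359,-0.685,-0.06,0,0,-0.2293,-1]]
  ]
}}

```text
time_s: 7.8
ee_pos: [0.6387, 0.2474, 0.19]
eef_rot: [-3.141, 0.0, 1.406]
force: [-0.7, -0.2, -1.8]
grip_width: 0.0317
grip_force: 30.0
```

```bash
python3 -c "
from h import *
print(get_obs()['time_s'],pose()[0],get_obs()['eef_rot'],delta([.6385,.247,.0365],[np.pi,0,1.40]))"
```

```text
7.8 [0.63874587 0.2474448  0.19004262] [-3.14109889e+00  2.73890704e-04  1.40596220e+00] [-0.0017, -0.0004, 0.6142, -0.0001, 0.0, 0.0009]
```

>>> {"fn": "play_rows", "kwargs": {
  "motion": [
    [[0,0,0.2,0,0,0,-1],[0,0,0.4,0,0,0,-1],[0,0,0.54,0,0,0,-1],[0,0,0.59,0,0,0,-1],[0,0,0.612,0,0,0,-1],[0,0,0.612,0,0,0,-1],[0,0,0.612,0,0,0,-1],[0,0,0.612,0,0,0,0.4],[0,0,0.612,0,0,0,0.4],[0,0,0.612,0,0,0,0.4]]
  ]
}}

```text
time_s: 8.8
ee_pos: [0.6387, 0.247, 0.0385]
eef_rot: [3.141, -0.001, 1.4]
force: [-0.5, -0.3, 0.1]
grip_width: 0.0523
grip_force: 0.0
```

>>> {"fn": "play_rows", "kwargs": {
  "motion": [
    [[0,0,0,0,0,0,0.4],[0,0,0,0,0,0,0.4],[0,0,-0.2,0,0,0,0.4],[0,0,-0.4,0,0,0,0.4],[0,0,-0.6,0,0,0,0.4],[0,0,-0.6,0,0,0,0.4]]
  ]
}}

```text
time_s: 9.4
ee_pos: [0.6406, 0.2477, 0.1961]
eef_rot: [3.131, -0.006, 1.4]
force: [0.8, 0.5, -0.2]
grip_width: 0.0659
grip_force: 0.0
```

```bash
python3 -c "
from h import *
print(get_obs()['time_s'],pose()[0],get_obs()['eef_rot'],delta([.5505,-.156,.19],[np.pi,0,.5]))"
```

```text
9.4 [0.64055116 0.24770054 0.19611816] [ 3.13096805 -0.00564379  1.39963781] [-1.6527, -0.0801, 0.0143, 0.0012, -0.0016, 0.1432]
```

>>> {"fn": "play_rows", "kwargs": {
  "motion": [
    [[-1,-0.05,0,0,0,0,0.4],[-1,-0.05,0,0,0,0,0.4],[-1,-0.05,0,0,0,0,0.4],[-1,-0.05,0,0,0,0,0.4],[-1,-0.05,0,0,0,0,0.4]]
  ]
}}

```text
time_s: 9.9
ee_pos: [0.5827, 0.0013, 0.1874]
eef_rot: [-3.141, 0.0, 1.4]
force: [0.4, -0.1, -0.1]
grip_width: 0.0654
grip_force: 0.0
```

>>> {"fn": "play_rows", "kwargs": {
  "motion": [
    [[-0.64,-0.02,0,0,0,0,0.4],[-0.64,-0.02,0,0,0,0,0.4],[-0.64,-0.02,0,0,0,0,0.4],[-0.64,-0.02,0,0,0,0,0.4],[-0.64,-0.02,0,0,0,0,0.4],[-0.64,-0.02,0,0,0,0,0.4]]
  ]
}}

```text
time_s: 10.5
ee_pos: [0.5516, -0.1528, 0.1875]
eef_rot: [-3.141, -0.0, 1.4]
force: [-0.8, -0.1, 0.5]
grip_width: 0.0659
grip_force: 0.0
```

```bash
python3 - <<'E'
from h import *
print(get_obs()['time_s'],pose()[0],get_obs()['eef_rot'],delta([.5503,-.156,.077],[np.pi,0,1.4]))
c=camera("side");P=cloud(c).reshape(-1,3);k=(abs(P[:,0]-.55)<.05)&(abs(P[:,1]+.157)<.06)&(P[:,2]>.1)&(P[:,2]<.117);t=P[k]
print("s108",cv2.minEnclosingCircle(t[:,:2].astype(np.float32)),t.mean(0))
t=P[(abs(P[:,0]-.638)<.12)&(abs(P[:,1]-.25)<.1)&(P[:,2]>.039)&(P[:,2]<.046)];print("scanner top",len(t),t.mean(0) if len(t) else 0)
E
```

```text
10.5 [ 0.55158502 -0.15278245  0.18748546] [-3.14139889e+00 -2.67188428e-04  1.40001998e+00] [-0.0137, -0.0028, 0.4419, -0.0, -0.0, 0.0]
s108 ((0.5509510040283203, -0.15911053121089935), 0.024287452921271324) [ 0.54942597 -0.16102238  0.1082858 ]
scanner top 0 0
```

>>> {"fn": "play_rows", "kwargs": {
  "motion": [
    [[-0.014,-0.003,0.15,0,0,0,0.4],[-0.014,-0.003,0.33,0,0,0,0.4],[-0.014,-0.003,0.442,0,0,0,0.4],[-0.014,-0.003,0.442,0,0,0,0.4],[-0.014,-0.003,0.442,0,0,0,-1],[-0.014,-0.003,0.442,0,0,0,-1],[-0.014,-0.003,0.442,0,0,0,-1],[-0.014,-0.003,0.442,0,0,0,-1],[-0.014,-0.003,0.442,0,0,0,-1],[-0.014,-0.003,0.442,0,0,0,-1]]
  ],
  "grip_force": 15
}}

```text
time_s: 11.55
ee_pos: [0.551, -0.1571, 0.0791]
eef_rot: [3.138, 0.0, 1.4]
force: [-1.1, 2.4, 6.6]
grip_width: 0.048
grip_force: 15.0
```

>>> {"fn": "play_rows", "kwargs": {
  "motion": [
    [[0,0,-0.1,0,0,0,-1],[0,0,-0.3,0,0,0,-1],[0,0,-0.5,0,0,0,-1],[0.14,-0.15,-0.5,0,0,0,-1],[0.3,-0.3,-0.5,0,0,0,-1],[0.42,-0.45,-0.5,0,0,0,-1],[0.54,-0.592,-0.5,0,0,0,-1],[0.54,-0.592,-0.5,0,0,0,-1],[0.54,-0.592,-0.5,0,0,0,-1],[0.54,-0.592,-0.5,0,0,0,-1]]
  ]
}}

```text
time_s: 12.55
ee_pos: [0.4279, 0.0006, 0.2027]
eef_rot: [3.141, 0.0, 1.399]
force: [0.7, -0.2, -1.0]
grip_width: 0.0473
grip_force: 15.0
```

```bash
python3 - <<'E'
from h import *
print(get_obs()['time_s'],pose()[0],get_obs()['eef_rot'],delta([.428,.0012,.2],[np.pi,0,1.4]))
for n in("side","top"):
    c=camera(n);P=cloud(c).reshape(-1,3);x,y,z=pose()[0]
    t=P[(abs(P[:,0]-x)<.05)&(abs(P[:,1]-y)<.05)&(P[:,2]>.115)&(P[:,2]<.165)&(np.hypot(P[:,0]-x,P[:,1]-y)<.035)]
    print(n,len(t),t.min(0).round(4),t.max(0).round(4))
    # cylinder axis fit (r=24)
    from scipy.optimize import least_squares
    if len(t)>20: r=least_squares(lambda a:np.hypot(t[:,0]-a[0],t[:,1]-a[1])-.024,[x,y],loss="soft_l1",f_scale=.001);print(r.x.round(4),np.median(abs(r.fun)))
    if n=="side":cv2.imwrite("pics/g1.png",cv2.resize(c["frame"][120:260,150:290,::-1],None,fx=4,fy=4))
E
```

```text
12.55 [0.42788549 0.00061669 0.20267106] [3.14051551e+00 5.00463971e-05 1.39914456e+00] [0.0024, 0.0, 0.0107, 0.0002, 0.0, -0.0001]
side 201 [ 0.4041 -0.0267  0.1247] [ 0.4514 -0.0034  0.1646]
[ 0.4281 -0.0005] 0.0004394690467354363Traceback (most recent call last):
  File "<stdin>", line 6, in <module>
    return umr_minimum(a, axis, None, out, keepdims, initial, where)
ValueError: zero-size array to reduction operation minimum which has no identity
```

View pics/g1.png

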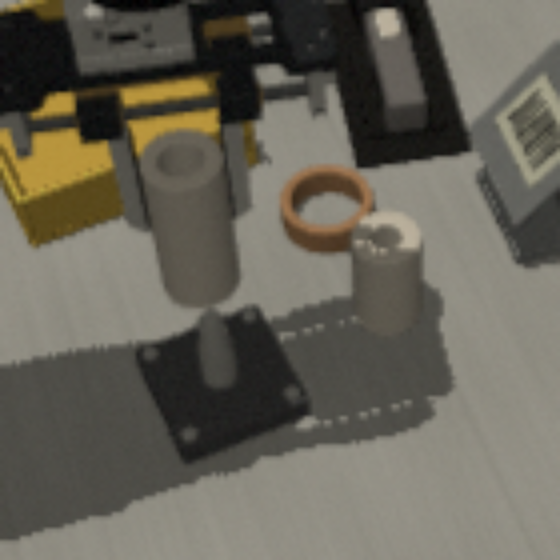

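The side crop shows the sleeve held upright just above the pin, with its lower rim at (200,290) and the pin tip at (212,318). The scanner is back on its rest. I'll fit the pin axis in the same camera.

```bash
python3 - <<'E'
from h import *
from scipy.optimize import least_squares
Q=np.load("side0.npz")["P"].reshape(-1,3)
for z0,z1,r in((.03,.053,.012),(.065,.077,.009)):
    t=Q[(abs(Q[:,0]-.428)<.02)&(abs(Q[:,1])<.025)&(Q[:,2]>z0)&(Q[:,2]<z1)]
    s=least_squares(lambda a:np.hypot(t[:,0]-a[0],t[:,1]-a[1])-r,[.428,.0],loss="soft_l1",f_scale=.001);print(len(t),s.x.round(4),np.median(abs(s.fun)))
E
```

```text
49 [0.4293 0.0015] 0.0006572811696106372
22 [0.4301 0.0011] 0.0005617328749730859
```

>>> {"fn": "play_rows", "kwargs": {
  "motion": [
    [[0.008,0.004,0.05,0,0,0,-1],[0.008,0.004,0.1,0,0,0,-1],[0.008,0.004,0.14,0,0,0,-1],[0.008,0.004,0.18,0,0,0,-1],[0.008,0.004,0.21,0,0,0,-1],[0.008,0.004,0.23,0,0,0,-1],[0.008,0.004,0.245,0,0,0,-1],[0.008,0.004,0.255,0,0,0,-1],[0.008,0.004,0.255,0,0,0,-1]]
  ],
  "grip_force": 8
}}

```text
time_s: 13.55
ee_pos: [0.4285, 0.003, 0.1384]
eef_rot: [-3.141, 0.0, 1.4]
force: [-0.0, -0.2, 0.0]
grip_width: 0.0476
grip_force: 8.0
```

>>> {"fn": "play_rows", "kwargs": {
  "motion": [
    [[0,0,0.008,0,0,0,-1],[0,0,0.016,0,0,0,-1],[0,0,0.024,0,0,0,-1],[0,0,0.024,0,0,0,-1]]
  ]
}}

```text
time_s: 13.95
ee_pos: [0.4284, 0.003, 0.1322]
eef_rot: [-3.141, 0.0, 1.4]
force: [0.1, -0.4, -1.1]
grip_width: 0.0478
grip_force: 8.0
```

>>> {"fn": "play_rows", "kwargs": {
  "motion": [
    [[0,0,0.02,0,0,0,-1],[0,0,0.04,0,0,0,-1],[0,0,0.06,0,0,0,-1],[0,0,0.08,0,0,0,-1],[0,0,0.08,0,0,0,-1]]
  ]
}}

```text
time_s: 14.45
ee_pos: [0.4283, 0.003, 0.1117]
eef_rot: [-3.141, 0.0, 1.4]
force: [1.0, -0.8, -1.3]
grip_width: 0.0476
grip_force: 8.0
```

>>> {"fn": "play_rows", "kwargs": {
  "motion": [
    [[0,0,0.016,0,0,0,-1],[0,0,0.032,0,0,0,-1],[0,0,0.044,0,0,0,-1],[0,0,0.052,0,0,0,-1],[0,0,0.056,0,0,0,-1],[0,0,0.056,0,0,0,-1]]
  ]
}}

```text
time_s: 15.05
ee_pos: [0.4285, 0.003, 0.0987]
eef_rot: [-3.142, 0.0, 1.4]
force: [-2.0, 0.4, 5.0]
grip_width: 0.0475
grip_force: 8.0
```

```bash
python3 - <<'E'
from h import *
c=camera("side");P=cloud(c).reshape(-1,3);x,y,z=pose()[0]
t=P[(np.hypot(P[:,0]-x,P[:,1]-y)<.03)&(P[:,2]>.01)&(P[:,2]<.15)]
# sleeve top: rim points
w=t[t[:,2]>.11];print(z,np.percentile(w[:,2],[50,90,97]).round(4) if len(w) else 0, len(w))
cv2.imwrite("pics/g2.png",cv2.resize(c["frame"][140:260,150:290,::-1],None,fx=4,fy=4))
E
```

```text
0.09873306496383968 [0.1281 0.1315 0.1426] 341
```

View pics/g2.png

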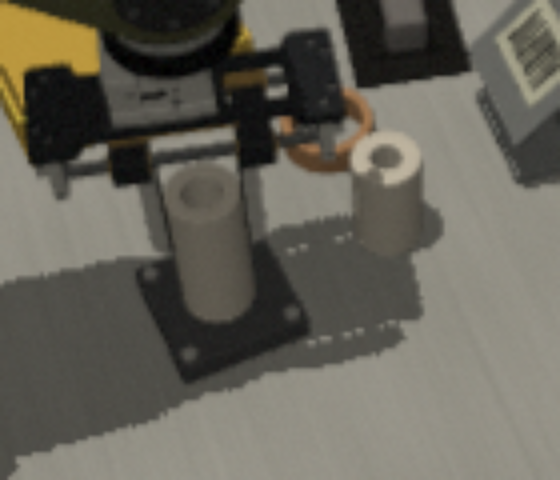

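The crop shows the 108 mm sleeve standing with its lower rim at (218,312) on the plate: it fits. I release and regrip it, then lift.

>>> {"fn": "play_rows", "kwargs": {
  "motion": [
    [[0,0,0,0,0,0,0.2],[0,0,0,0,0,0,0.2],[0,0,0,0,0,0,0.2],[0,0,0,0,0,0,0.2],[0,0,0,0,0,0,-1],[0,0,0,0,0,0,-1],[0,0,0,0,0,0,-1],[0,0,0,0,0,0,-1]]
  ],
  "grip_force": 15
}}

```text
time_s: 15.9
ee_pos: [0.4285, 0.003, 0.0984]
eef_rot: [-3.141, 0.0, 1.4]
force: [0.5, 1.3, -0.5]
grip_width: 0.0476
grip_force: 15.0
```

>>> {"fn": "play_rows", "kwargs": {
  "motion": [
    [[0,0,-0.1,0,0,0,-1],[0,0,-0.22,0,0,0,-1],[0,0,-0.35,0,0,0,-1],[0,0,-0.38,0,0,0,-1],[0,0,-0.38,0,0,0,-1]]
  ]
}}

```text
time_s: 16.4
ee_pos: [0.4288, 0.003, 0.1939]
eef_rot: [3.14, -0.0, 1.4]
force: [-0.5, -0.5, -1.0]
grip_width: 0.0474
grip_force: 15.0
```

```bash
python3 - <<'E'
from h import *
a=np.deg2rad(6.3)
for u,v in((.045,-.05),(.045,.05),(-.04,0)): print(np.array([.4115,.283])+[u*np.cos(a)-v*np.sin(a),u*np.sin(a)+v*np.cos(a)])
print(get_obs()['time_s'],pose()[0],delta([.46,.23,.19],[np.pi,0,1.4]))
E
```

```text
[0.46171496 0.23824   ]
[0.45074153 0.33763609]
[0.37174156 0.27861063]
16.4 [0.42880341 0.00295699 0.19388314] [0.9162, -0.0318, 0.0156, 0.0003, -0.0, -0.0001]
```

>>> {"fn": "play_rows", "kwargs": {
  "motion": [
    [[0.2,-0.05,0,0,0,0,-1],[0.4,-0.1,0,0,0,0,-1],[0.6,-0.15,0,0,0,0,-1],[0.8,-0.2,0,0,0,0,-1],[0.95,-0.24,0,0,0,0,-1]]
  ]
}}

```text
time_s: 16.9
ee_pos: [0.4087, 0.2492, 0.1916]
eef_rot: [-3.14, 0.001, 1.4]
force: [0.7, -0.4, -1.8]
grip_width: 0.0475
grip_force: 15.0
```

>>> {"fn": "play_rows", "kwargs": {
  "motion": [
    [[0.18,-0.04,0,0,0,0,-1],[0.3,-0.07,0,0,0,0,-1],[0.353,-0.08,0.05,0,0,0,-1],[0.353,-0.08,0.2,0,0,0,-1],[0.353,-0.08,0.32,0,0,0,-1],[0.353,-0.08,0.4,0,0,0,-1],[0.353,-0.08,0.42,0,0,0,-1],[0.353,-0.08,0.42,0,0,0,-1]]
  ]
}}

```text
time_s: 17.7
ee_pos: [0.4047, 0.3372, 0.0871]
eef_rot: [-3.14, 0.002, 1.4]
force: [-0.8, 0.1, -0.2]
grip_width: 0.0473
grip_force: 15.0
```

>>> {"fn": "play_rows", "kwargs": {
  "motion": [
    [[0,0,0.01,0,0,0,-1],[0,0,0.01,0,0,0,-1],[0,0,0.01,0,0,0,0.4],[0,0,0.01,0,0,0,0.4],[0,0,0.01,0,0,0,0.4],[0,0,0.01,0,0,0,0.4],[0,0,-0.2,0,0,0,0.4],[0,0,-0.42,0,0,0,0.4],[0,0,-0.42,0,0,0,0.4]]
  ]
}}

```text
time_s: 18.6
ee_pos: [0.4067, 0.3387, 0.1992]
eef_rot: [3.136, -0.006, 1.4]
force: [0.2, 0.1, -0.6]
grip_width: 0.0657
grip_force: 0.0
```

```bash
python3 - <<'E'
from h import *
print(get_obs()['time_s'],pose()[0],delta([.693,-.1682,.19],[np.pi,0,1.4]))
c=camera("side");P=cloud(c).reshape(-1,3)
for n,(x,y),l in(("108",(.405,.337),.113),("94",(.693,-.17),.094),("80",(.557,.026),.08)):
    t=P[(np.hypot(P[:,0]-x,P[:,1]-y)<.06)&(P[:,2]>l-.005)&(P[:,2]<l+.007)]
    print(n,len(t),cv2.minEnclosingCircle(t[:,:2].astype(np.float32)),t[:,2].mean())
E
```

```text
18.6 [0.4067034  0.33873293 0.19923785] [-1.8033, 1.4736, 0.0346, 0.001, -0.001, -0.0001]
108 133 ((0.4035728871822357, 0.33527252078056335), 0.02542792074382305) 0.11356980679761662
94 236 ((0.6922141909599304, -0.17060676217079163), 0.024869665503501892) 0.0950198771276385
80 189 ((0.5571476817131042, 0.02586459368467331), 0.02581186406314373) 0.08078145140540824
```

>>> {"fn": "play_rows", "kwargs": {
  "motion": [
    [[-0.9,0.74,0,0,0,0,0.4],[-0.9,0.74,0,0,0,0,0.4],[-0.9,0.74,0,0,0,0,0.4],[-0.9,0.74,0,0,0,0,0.4],[-0.9,0.74,0,0,0,0,0.4],[-0.9,0.74,0,0,0,0,0.4]]
  ]
}}

```text
time_s: 19.25
ee_pos: [0.5496, 0.0819, 0.192]
eef_rot: [-3.14, 0.001, 1.399]
force: [-0.5, 0.9, -0.1]
grip_width: 0.0658
grip_force: 0.0
```

>>> {"fn": "play_rows", "kwargs": {
  "motion": [
    [[-0.9,0.73,0,0,0,0,0.4],[-0.9,0.73,0,0,0,0,0.4],[-0.9,0.73,0,0,0,0,0.4],[-0.9,0.73,0,0,0,0,0.4],[-0.9,0.73,0,0,0,0,0.4],[-0.9,0.73,0,0,0,0,0.4],[-0.9,0.73,0,0,0,0,0.4]]
  ]
}}

```text
time_s: 19.95
ee_pos: [0.6909, -0.1729, 0.1899]
eef_rot: [-3.138, 0.0, 1.395]
force: [-0.3, 1.0, 0.5]
grip_width: 0.0663
grip_force: 0.0
```

```bash
python3 -c "
from h import *
print(get_obs()['time_s'],pose()[0],get_obs()['eef_rot'],delta([.693,-.1683,.067],[np.pi,0,1.4]))"
```

```text
19.95 [ 0.69089636 -0.17286806  0.18990666] [-3.13835793e+00  1.14675771e-04  1.39536745e+00] [0.0195, 0.0067, 0.4916, -0.0005, 0.0, -0.0007]
```

>>> {"fn": "play_rows", "kwargs": {
  "motion": [
    [[0,0,0,0,0,0,0.4],[0,0,0,0,0,0,0.4]]
  ]
}}

```text
time_s: 20.15
ee_pos: [0.6903, -0.1675, 0.1926]
eef_rot: [-3.14, -0.0, 1.4]
force: [0.1, 0.1, 0.0]
grip_width: 0.0657
grip_force: 0.0
```

```bash
python3 -c "
from h import *
print(get_obs()['time_s'],pose()[0],get_obs()['eef_rot'],delta([.693,-.1683,.067],[np.pi,0,1.4]))"
```

```text
20.15 [ 0.69032292 -0.16746596  0.19260073] [-3.14038523e+00 -2.65427954e-04  1.40033740e+00] [-0.0016, 0.0117, 0.5024, -0.0002, -0.0, 0.0001]
```

>>> {"fn": "play_rows", "kwargs": {
  "motion": [
    [[-0.002,0.012,0.17,0,0,0,0.4],[-0.002,0.012,0.34,0,0,0,0.4],[-0.002,0.012,0.46,0,0,0,0.4],[-0.002,0.012,0.502,0,0,0,0.4],[-0.002,0.012,0.502,0,0,0,-1],[-0.002,0.012,0.502,0,0,0,-1],[-0.002,0.012,0.502,0,0,0,-1],[-0.002,0.012,0.502,0,0,0,-1],[-0.002,0.012,0.502,0,0,0,-1],[-0.002,0.012,0.502,0,0,0,-1]]
  ],
  "grip_force": 15
}}

```text
time_s: 21.15
ee_pos: [0.6944, -0.1695, 0.0704]
eef_rot: [3.138, 0.0, 1.4]
force: [-1.6, 1.0, 7.0]
grip_width: 0.0487
grip_force: 15.0
```

>>> {"fn": "play_rows", "kwargs": {
  "motion": [
    [[0,0,0,0,0,0,-1],[0,0,0,0,0,0,-1]]
  ]
}}

```text
time_s: 21.35
ee_pos: [0.6944, -0.1695, 0.0704]
eef_rot: [3.138, 0.0, 1.4]
force: [-0.7, 1.7, 8.1]
grip_width: 0.0488
grip_force: 15.0
```

>>> {"fn": "play_rows", "kwargs": {
  "motion": [
    [[0,0,-0.12,0,0,0,-1],[0,0,-0.3,0,0,0,-1],[0,0,-0.5,0,0,0,-1],[0.08,-0.18,-0.52,0,0,0,-1],[0.16,-0.36,-0.52,0,0,0,-1],[0.24,-0.54,-0.52,0,0,0,-1],[0.32,-0.72,-0.52,0,0,0,-1],[0.4,-0.9,-0.52,0,0,0,-1],[0.4,-0.9,-0.52,0,0,0,-1]]
  ]
}}

```text
time_s: 22.25
ee_pos: [0.485, -0.0303, 0.1986]
eef_rot: [-3.141, -0.0, 1.402]
force: [0.4, -0.8, -0.4]
grip_width: 0.0487
grip_force: 15.0
```

```bash
python3 -c "
from h import *
print(get_obs()['time_s'],pose()[0],get_obs()['eef_rot'],delta([.4286,.0025,.195],[np.pi,0,1.4]))"
```

```text
22.25 [ 0.48503849 -0.03025426  0.19855633] [-3.14099111e+00 -2.44169930e-04  1.40159362e+00] [0.0911, -0.2446, 0.0144, -0.0001, -0.0, 0.0003]
```

>>> {"fn": "play_rows", "kwargs": {
  "motion": [
    [[0.05,-0.12,0,0,0,0,-1],[0.09,-0.22,0,0,0,0,-1],[0.091,-0.244,0,0,0,0,-1],[0.091,-0.244,0,0,0,0,-1],[0.091,-0.244,0,0,0,0,-1]]
  ]
}}

```text
time_s: 22.75
ee_pos: [0.4335, -0.0002, 0.1985]
eef_rot: [3.14, -0.0, 1.399]
force: [0.3, 0.3, -0.3]
grip_width: 0.0489
grip_force: 15.0
```

```bash
cat >> h.py <<'E'
from scipy.optimize import least_squares
def held(z0,z1,c=None):
    "axis of the held sleeve in the side camera, its lower end, and the row shift to bring it over the pin (pin in the same camera .4295 .0013)"
    c=c or camera("side");P=cloud(c).reshape(-1,3);x,y,z=pose()[0]
    t=P[(np.hypot(P[:,0]-x,P[:,1]-y)<.032)&(P[:,2]>z0)&(P[:,2]<z1)]
    s=least_squares(lambda a:np.hypot(t[:,0]-a[0],t[:,1]-a[1])-.024,[x,y],loss="soft_l1",f_scale=.001)
    d=np.r_[np.array([.4295,.0013])-s.x,0]
    print("tcp",pose()[0].round(4),"axis",s.x.round(4),"res",np.median(abs(s.fun)).round(4),len(t),"low end",np.percentile(t[:,2],1).round(4),"shift",(pose()[1].inv().apply(d)/.25).round(4))
    return c
E
python3 -c "
from h import *
held(.1,.165)"
```

```text
tcp [ 4.335e-01 -2.000e-04  1.982e-01] axis [ 0.4335 -0.0009] res 0.0005 171 low end 0.1318 shift [ 0.0059 -0.0174 -0.    ]
```

>>> {"fn": "play_rows", "kwargs": {
  "motion": [
    [[0.006,-0.017,0,0,0,0,-1],[0.006,-0.017,0.05,0,0,0,-1],[0.006,-0.017,0.1,0,0,0,-1],[0.006,-0.017,0.15,0,0,0,-1],[0.006,-0.017,0.19,0,0,0,-1],[0.006,-0.017,0.22,0,0,0,-1],[0.006,-0.017,0.245,0,0,0,-1],[0.006,-0.017,0.26,0,0,0,-1],[0.006,-0.017,0.26,0,0,0,-1]]
  ],
  "grip_force": 8
}}

```text
time_s: 23.7
ee_pos: [0.4286, 0.0024, 0.1327]
eef_rot: [-3.141, 0.0, 1.4]
force: [0.0, 1.0, -1.1]
grip_width: 0.0491
grip_force: 8.0
```

>>> {"fn": "play_rows", "kwargs": {
  "motion": [
    [[0,0,0.01,0,0,0,-1],[0,0,0.02,0,0,0,-1],[0,0,0.03,0,0,0,-1],[0,0,0.04,0,0,0,-1],[0,0,0.04,0,0,0,-1]]
  ]
}}

```text
time_s: 24.2
ee_pos: [0.4291, 0.0024, 0.1235]
eef_rot: [3.14, -0.0, 1.4]
force: [-2.1, -0.3, 6.4]
grip_width: 0.049
grip_force: 8.0
```

>>> {"fn": "play_rows", "kwargs": {
  "motion": [
    [[0,0,0,0,0,0,0.2],[0,0,0,0,0,0,0.2],[0,0,0,0,0,0,0.2],[0,0,0,0,0,0,0.2],[0,0,0,0,0,0,0.2]]
  ]
}}

```text
time_s: 24.7
ee_pos: [0.4287, 0.0024, 0.1229]
eef_rot: [-3.142, 0.0, 1.4]
force: [0.4, 0.3, -0.7]
grip_width: 0.0562
grip_force: 0.0
```

```bash
python3 - <<'E'
from h import *
c=held(.06,.14)
cv2.imwrite("pics/g3.png",cv2.resize(c["frame"][120:240,150:290,::-1],None,fx=4,fy=4))
E
```

```text
tcp [0.4287 0.0024 0.1229] axis [0.4293 0.0014] res 0.0006 412 low end 0.062 shift [-0.0003  0.0009 -0.    ]
```

View pics/g3.png

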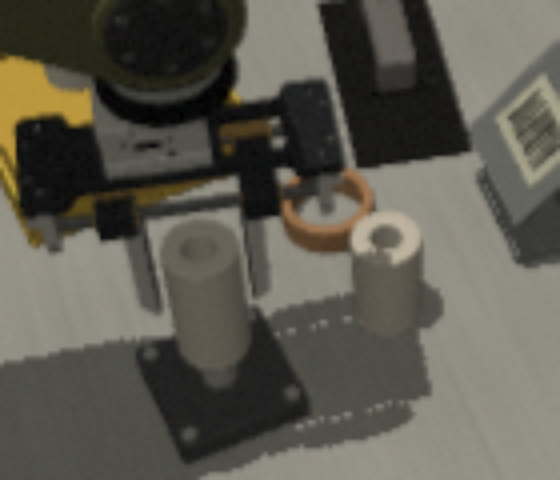

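The crop shows the released sleeve perched high, with its lower rim at (208,360) and the pin visible below it: the 94 mm sleeve is tight, so it goes to the pan.

>>> {"fn": "play_rows", "kwargs": {
  "motion": [
    [[0,0,0,0,0,0,-1],[0,0,0,0,0,0,-1],[0,0,0,0,0,0,-1],[0,0,0,0,0,0,-1],[0,0,-0.06,0,0,0,-1],[0,0,-0.15,0,0,0,-1],[0,0,-0.25,0,0,0,-1],[0,0,-0.25,0,0,0,-1],[-0.15,0.02,-0.25,0,0,0,-1],[-0.3,0.04,-0.25,0,0,0,-1]]
  ],
  "grip_force": 15
}}

```text
time_s: 25.75
ee_pos: [0.4254, -0.0736, 0.1846]
eef_rot: [-3.141, -0.0, 1.402]
force: [0.5, 0.2, -0.4]
grip_width: 0.0489
grip_force: 15.0
```

>>> {"fn": "play_rows", "kwargs": {
  "motion": [
    [[-0.2,0.03,0,0,0,0,-1],[-0.4,0.05,0,0,0,0,-1],[-0.6,0.08,0,0,0,0,-1],[-0.75,0.09,0,0,0,0,-1],[-0.88,0.1,0,0,0,0,-1],[-0.923,0.1,0,0,0,0,-1],[-0.923,0.1,0,0,0,0,-1]]
  ]
}}

```text
time_s: 26.45
ee_pos: [0.4105, -0.3053, 0.1843]
eef_rot: [-3.14, -0.001, 1.398]
force: [-0.5, 0.4, -0.8]
grip_width: 0.0483
grip_force: 15.0
```

```bash
python3 -c "
from h import *
print(get_obs()['time_s'],pose()[0],get_obs()['eef_rot'],delta([.411,-.305,.072],[np.pi,0,1.4]))"
```

```text
26.45 [ 0.41052699 -0.30527785  0.1843252 ] [-3.14019685e+00 -8.45101097e-04  1.39783033e+00] [0.001, 0.0023, 0.4493, -0.0002, -0.0001, -0.0003]
```

>>> {"fn": "play_rows", "kwargs": {
  "motion": [
    [[0,0,0.15,0,0,0,-1],[0,0,0.3,0,0,0,-1],[0,0,0.4,0,0,0,-1],[0,0,0.435,0,0,0,-1],[0,0,0.45,0,0,0,-1],[0,0,0.45,0,0,0,-1]]
  ]
}}

```text
time_s: 27.05
ee_pos: [0.4116, -0.3045, 0.0736]
eef_rot: [3.141, 0.0, 1.4]
force: [-0.1, 0.6, -0.8]
grip_width: 0.0491
grip_force: 15.0
```

>>> {"fn": "play_rows", "kwargs": {
  "motion": [
    [[0,0,0,0,0,0,0.4],[0,0,0,0,0,0,0.4],[0,0,0,0,0,0,0.4],[0,0,0,0,0,0,0.4],[0,0,-0.18,0,0,0,0.4],[0,0,-0.36,0,0,0,0.4],[0,0,-0.44,0,0,0,0.4]]
  ]
}}

```text
time_s: 27.75
ee_pos: [0.4118, -0.3055, 0.187]
eef_rot: [3.137, 0.002, 1.399]
force: [-0.3, 0.2, -0.4]
grip_width: 0.0657
grip_force: 0.0
```

```bash
python3 - <<'E'
from h import *
print(get_obs()['time_s'],pose()[0],get_obs()['eef_rot'],delta([.557,.026,.17],[np.pi,0,1.4]))
c=camera("side");P=cloud(c).reshape(-1,3)
for n,(x,y),l in(("108",(.405,.337),.113),("94",(.411,-.306),.099),("80",(.557,.026),.08)):
    t=P[(np.hypot(P[:,0]-x,P[:,1]-y)<.06)&(P[:,2]>l-.005)&(P[:,2]<l+.007)]
    print(n,len(t),cv2.minEnclosingCircle(t[:,:2].astype(np.float32)) if len(t) else 0)
E
```

```text
27.75 [ 0.41181558 -0.30545442  0.18697069] [3.13745718e+00 2.44582528e-03 1.39949819e+00] [1.4056, 0.346, 0.0659, 0.0007, 0.0004, -0.0001]
108 128 ((0.40518173575401306, 0.33465081453323364), 0.024312347173690796)
94 362 ((0.41143742203712463, -0.30689430236816406), 0.023936493322253227)
80 0 0
```

>>> {"fn": "play_rows", "kwargs": {
  "motion": [
    [[0.8,0.17,0,0,0,0,0.4],[0.8,0.17,0,0,0,0,0.4],[0.8,0.17,0,0,0,0,0.4],[0.8,0.17,0,0,0,0,0.4],[0.8,0.17,0,0,0,0,0.4]]
  ]
}}

```text
time_s: 28.3
ee_pos: [0.4881, -0.1108, 0.1827]
eef_rot: [-3.142, -0.001, 1.404]
force: [-0.1, -0.2, -0.2]
grip_width: 0.0659
grip_force: 0.0
```

>>> {"fn": "play_rows", "kwargs": {
  "motion": [
    [[0.603,0.176,0,0,0,0,0.4],[0.603,0.176,0,0,0,0,0.4],[0.603,0.176,0,0,0,0,0.4],[0.603,0.176,0,0,0,0,0.4],[0.603,0.176,0,0,0,0,0.4],[0.603,0.176,0,0,0,0,0.4]]
  ]
}}

```text
time_s: 28.9
ee_pos: [0.5557, 0.0249, 0.1826]
eef_rot: [-3.141, 0.0, 1.399]
force: [-0.3, 0.1, -0.1]
grip_width: 0.0655
grip_force: 0.0
```

```bash
python3 - <<'E'
from h import *
print(get_obs()['time_s'],pose()[0],get_obs()['eef_rot'],delta([.557,.0265,.053],[np.pi,0,1.4]))
c=camera("side");P=cloud(c).reshape(-1,3);x,y,l=.557,.026,.08
t=P[(np.hypot(P[:,0]-x,P[:,1]-y)<.06)&(P[:,2]>l-.005)&(P[:,2]<l+.007)]
print(len(t),cv2.minEnclosingCircle(t[:,:2].astype(np.float32)) if len(t) else 0)
E
```

```text
28.9 [0.55566519 0.02486488 0.182646  ] [-3.14097696e+00  3.64663902e-04  1.39882479e+00] [0.0075, 0.0045, 0.5186, -0.0001, 0.0001, -0.0002]
190 ((0.5551980137825012, 0.02608676627278328), 0.02532225288450718)
```

>>> {"fn": "play_rows", "kwargs": {
  "motion": [
    [[0.007,0.004,0.17,0,0,0,0.4],[0.007,0.004,0.34,0,0,0,0.4],[0.007,0.004,0.47,0,0,0,0.4],[0.007,0.004,0.518,0,0,0,0.4],[0.007,0.004,0.518,0,0,0,-1],[0.007,0.004,0.518,0,0,0,-1],[0.007,0.004,0.518,0,0,0,-1],[0.007,0.004,0.518,0,0,0,-1],[0.007,0.004,0.518,0,0,0,-1],[0.007,0.004,0.518,0,0,0,-1]]
  ],
  "grip_force": 15
}}

```text
time_s: 29.95
ee_pos: [0.5583, 0.0274, 0.0553]
eef_rot: [3.139, -0.0, 1.4]
force: [-1.1, -3.2, 8.2]
grip_width: 0.0486
grip_force: 15.0
```

```bash
python3 -c "
from h import *
print(pose()[0],delta([.4286,.0025,.19],[np.pi,0,1.4]))"
```

```text
[0.5582729  0.02739123 0.05528553] [-0.1864, -0.4926, -0.5403, 0.0005, -0.0, -0.0001]
```

>>> {"fn": "play_rows", "kwargs": {
  "motion": [
    [[0,0,-0.12,0,0,0,-1],[0,0,-0.3,0,0,0,-1],[0,0,-0.5,0,0,0,-1],[-0.06,-0.16,-0.52,0,0,0,-1],[-0.12,-0.32,-0.52,0,0,0,-1],[-0.18,-0.46,-0.52,0,0,0,-1],[-0.186,-0.49,-0.52,0,0,0,-1],[-0.186,-0.49,-0.52,0,0,0,-1],[-0.186,-0.49,-0.52,0,0,0,-1]]
  ]
}}

```text
time_s: 30.85
ee_pos: [0.4298, 0.0028, 0.1841]
eef_rot: [3.14, -0.0, 1.4]
force: [0.6, -1.1, -1.1]
grip_width: 0.0488
grip_force: 15.0
```

```bash
python3 -c "
from h import *
held(.1,.165)"
```

```text
tcp [0.4298 0.0028 0.1838] axis [0.43   0.0021] res 0.0006 173 low end 0.1309 shift [-0.0034 -0.0013 -0.    ]
```

>>> {"fn": "play_rows", "kwargs": {
  "motion": [
    [[-0.003,-0.001,0.05,0,0,0,-1],[-0.003,-0.001,0.1,0,0,0,-1],[-0.003,-0.001,0.15,0,0,0,-1],[-0.003,-0.001,0.19,0,0,0,-1],[-0.003,-0.001,0.22,0,0,0,-1],[-0.003,-0.001,0.245,0,0,0,-1],[-0.003,-0.001,0.262,0,0,0,-1],[-0.003,-0.001,0.262,0,0,0,-1]]
  ],
  "grip_force": 8
}}

```text
time_s: 31.7
ee_pos: [0.4283, 0.002, 0.1176]
eef_rot: [-3.141, 0.0, 1.4]
force: [-0.7, 0.0, -1.0]
grip_width: 0.0491
grip_force: 8.0
```

>>> {"fn": "play_rows", "kwargs": {
  "motion": [
    [[0,0,0.01,0,0,0,-1],[0,0,0.02,0,0,0,-1],[0,0,0.03,0,0,0,-1],[0,0,0.04,0,0,0,-1],[0,0,0.04,0,0,0,-1]]
  ]
}}

```text
time_s: 32.2
ee_pos: [0.4289, 0.0019, 0.1085]
eef_rot: [3.14, -0.0, 1.4]
force: [-1.6, 0.8, 5.9]
grip_width: 0.0488
grip_force: 8.0
```

Same signature as the 94 mm sleeve; release and look.

>>> {"fn": "play_rows", "kwargs": {
  "motion": [
    [[0,0,0,0,0,0,0.2],[0,0,0,0,0,0,0.2],[0,0,0,0,0,0,0.2],[0,0,0,0,0,0,0.2],[0,0,0,0,0,0,0.2]]
  ]
}}

```text
time_s: 32.7
ee_pos: [0.4284, 0.002, 0.1079]
eef_rot: [-3.142, 0.0, 1.4]
force: [-0.7, -0.7, -0.3]
grip_width: 0.0566
grip_force: 0.0
```

```bash
python3 - <<'E'
from h import *
c=held(.06,.128)
P=cloud(c).reshape(-1,3);t=P[(np.hypot(P[:,0]-.4295,P[:,1]-.0013)<.026)&(P[:,2]>.05)];print(np.histogram(t[:,2],np.arange(.05,.17,.005)))
cv2.imwrite("pics/g4.png",cv2.resize(c["frame"][120:240,150:290,::-1],None,fx=4,fy=4))
E
```

```text
tcp [0.4284 0.002  0.1079] axis [0.4291 0.001 ] res 0.0007 348 low end 0.0615 shift [ 0.0015  0.0015 -0.    ]
(array([  0,   3,  16,  21,  23,  24,  22,  21,  22,  18,  30,  19,  32,
        25,  29,  36,  37, 177,  26,   0,   0,   0,   0]), array([0.05 , 0.055, 0.06 , 0.065, 0.07 , 0.075, 0.08 , 0.085, 0.09 ,
       0.095, 0.1  , 0.105, 0.11 , 0.115, 0.12 , 0.125, 0.13 , 0.135,
       0.14 , 0.145, 0.15 , 0.155, 0.16 , 0.165]))
```

View pics/g4.png

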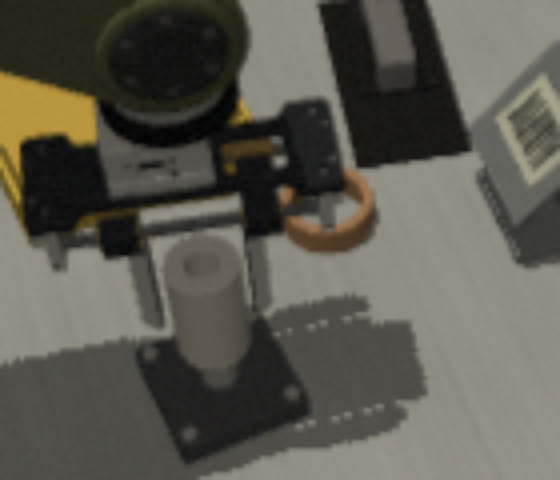

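The 80 mm sleeve also sits high, with its top at 0.138 m, so its lower end is at 0.058 m on the cone: tight, so it goes to the pan.

>>> {"fn": "play_rows", "kwargs": {
  "motion": [
    [[0,0,0,0,0,0,-1],[0,0,0,0,0,0,-1],[0,0,0,0,0,0,-1],[0,0,0,0,0,0,-1],[0,0,-0.06,0,0,0,-1],[0,0,-0.15,0,0,0,-1],[0,0,-0.25,0,0,0,-1],[0,0,-0.28,0,0,0,-1],[-0.15,0.015,-0.28,0,0,0,-1],[-0.3,0.03,-0.28,0,0,0,-1]]
  ],
  "grip_force": 15
}}

```text
time_s: 33.75
ee_pos: [0.4227, -0.0736, 0.1774]
eef_rot: [-3.141, 0.0, 1.402]
force: [1.7, -0.1, -0.9]
grip_width: 0.0489
grip_force: 15.0
```

>>> {"fn": "play_rows", "kwargs": {
  "motion": [
    [[-0.2,0.03,0,0,0,0,-1],[-0.38,0.05,0,0,0,0,-1],[-0.54,0.06,0,0,0,0,-1],[-0.64,0.068,0,0,0,0,-1],[-0.677,0.068,0,0,0,0,-1],[-0.677,0.068,0,0,0,0,-1]]
  ]
}}

```text
time_s: 34.35
ee_pos: [0.4105, -0.2431, 0.1771]
eef_rot: [-3.14, -0.001, 1.398]
force: [0.4, 0.4, -0.3]
grip_width: 0.0489
grip_force: 15.0
```

```bash
python3 -c "
from h import *
print(get_obs()['time_s'],pose()[0],get_obs()['eef_rot'],delta([.411,-.243,.057],[np.pi,0,1.4]))"
```

```text
34.35 [ 0.41047954 -0.24312613  0.17714487] [-3.14044370e+00 -5.73808600e-04  1.39819475e+00] [0.0006, 0.0025, 0.4806, -0.0002, -0.0001, -0.0003]
```

>>> {"fn": "play_rows", "kwargs": {
  "motion": [
    [[0,0,0.15,0,0,0,-1],[0,0,0.3,0,0,0,-1],[0,0,0.42,0,0,0,-1],[0,0,0.465,0,0,0,-1],[0,0,0.481,0,0,0,-1],[0,0,0.481,0,0,0,-1],[0,0,0.481,0,0,0,-1]]
  ]
}}

```text
time_s: 35.05
ee_pos: [0.4116, -0.243, 0.059]
eef_rot: [3.14, 0.001, 1.4]
force: [0.5, 0.2, 0.1]
grip_width: 0.0488
grip_force: 15.0
```

>>> {"fn": "play_rows", "kwargs": {
  "motion": [
    [[0,0,0,0,0,0,0.4],[0,0,0,0,0,0,0.4],[0,0,0,0,0,0,0.4],[0,0,0,0,0,0,0.4],[0,0,-0.18,0,0,0,0.4],[0,0,-0.36,0,0,0,0.4],[0,0,-0.5,0,0,0,0.4],[0,0,-0.5,0,0,0,0.4]]
  ]
}}

```text
time_s: 35.85
ee_pos: [0.4123, -0.2438, 0.1872]
eef_rot: [3.135, 0.003, 1.4]
force: [0.7, -0.5, -0.5]
grip_width: 0.0654
grip_force: 0.0
```

```bash
python3 - <<'E'
from h import *
print(get_obs()['time_s'],pose()[0],get_obs()['eef_rot'])
a=camera("top");c=camera("side");P=cloud(c).reshape(-1,3)
np.savez("top2.npz",P=cloud(a),f=a["frame"])
for n,(x,y),l in(("108",(.405,.337),.113),("94",(.411,-.306),.099),("80",(.411,-.244),.085)):
    t=P[(np.hypot(P[:,0]-x,P[:,1]-y)<.04)&(P[:,2]>l-.005)&(P[:,2]<l+.007)]
    print(n,len(t),cv2.minEnclosingCircle(t[:,:2].astype(np.float32)) if len(t) else 0)
cv2.imwrite("pics/t2.png",cv2.resize(a["frame"][...,::-1],(768,576)))
E
```

```text
35.85 [ 0.41229704 -0.24383794  0.18721185] [3.1346812  0.0032423  1.39955207]
108 61 ((0.406924307346344, 0.3371554911136627), 0.02397959679365158)
94 360 ((0.41117003560066223, -0.30722329020500183), 0.0242020171135664)
80 312 ((0.4114534258842468, -0.24460645020008087), 0.024398772045969963)
```

View pics/t2.png

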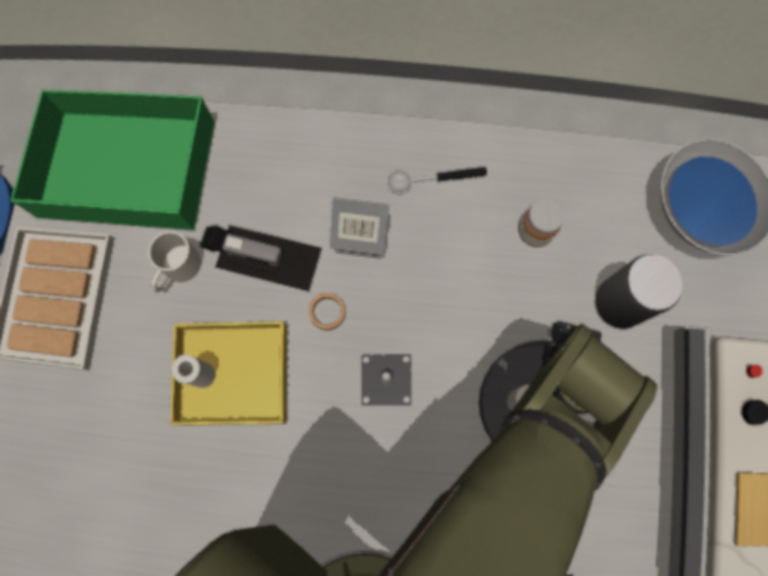

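The top view shows the 108 mm sleeve in the crate and the gauge clear. The scanner has been knocked aside: its head is at (213,238), off the rest and near the mug, and its handle is at (250,250). I'll measure it again.

```bash
python3 - <<'E'
from h import *
d=np.load("top2.npz");P=d["P"];f=d["f"];s=np.s_[int(215/1.5):int(300/1.5),int(195/1.5):int(330/1.5)]
p=P[s].reshape(-1,3);b=f[s].reshape(-1,3).mean(1);k=p[:,2]<.5;p=p[k];b=b[k]
mr=lambda t:cv2.minAreaRect(t[:,:2].astype(np.float32))
h=p[(p[:,2]>.036)&(p[:,2]<.047)&(b>70)&(p[:,1]<.34)];print("handle",mr(h),len(h),h.mean(0).round(4))
m=mr(h);a=np.deg2rad(m[2]);u=np.array([np.cos(a),np.sin(a)]);q=(h[:,:2]-m[0])@u
for lo,hi in((-.05,-.02),(-.02,.02),(.02,.05)): t=h[(q>lo)&(q<hi)];print("z along",t[:,2].mean().round(4),t[:,:2].mean(0).round(4))
hd=p[p[:,2]>.049];print("head",hd.mean(0).round(4),len(hd))
r=p[(b<45)&(p[:,2]<.015)&(p[:,2]>-.002)&(p[:,0]>.56)&(p[:,1]<.29)];print("rest vis",mr(r),cv2.boxPoints(mr(r)).round(3).tolist(),len(r))
m=cv2.minEnclosingCircle(P[150:195,97:128].reshape(-1,3)[P[150:195,97:128,2].ravel()>.075][:,:2].astype(np.float32));print("mug",m)
E
```

```text
handle ((0.6465998291969299, 0.2772301137447357), (0.11244822293519974, 0.035688649863004684), 75.79950714111328) 391 [0.6444 0.2723 0.042 ]
z along 0.0418 [0.6391 0.2432]
z along 0.042 [0.6453 0.2778]
z along 0.0428 [0.6515 0.3106]
head [0.6566 0.3421 0.0558] 154
rest vis ((0.6356399059295654, 0.22637996077537537), (0.1388004869222641, 0.08285950869321823), 80.87120056152344) [[0.5839999914169312, 0.164000004529953], [0.6660000085830688, 0.1509999930858612], [0.6880000233650208, 0.2879999876022339], [0.6060000061988831, 0.3009999990463257]] 970
mug ((0.48094549775123596, 0.21728578209877014), 0.27408716082572937)
```

>>> {"fn": "play_rows", "kwargs": {
  "motion": [
    [[0.9,0.22,0,0,0,0,0.4],[0.9,0.22,0,0,0,0,0.4],[0.9,0.22,0,0,0,0,0.4],[0.9,0.22,0,0,0,0,0.4],[0.9,0.22,0,0,0,0,0.4]]
  ]
}}

```text
time_s: 36.45
ee_pos: [0.5035, -0.0276, 0.1809]
eef_rot: [-3.139, -0.0, 1.401]
force: [0.1, -1.4, -0.3]
grip_width: 0.0658
grip_force: 0.0
```

>>> {"fn": "play_rows", "kwargs": {
  "motion": [
    [[0.9,0.22,0,0,0,0,0.4],[0.9,0.22,0,0,0,0,0.4],[0.9,0.22,0,0,0,0,0.4],[0.9,0.22,0,0,0,0,0.4],[0.9,0.22,0,0,0,0,0.4]]
  ]
}}

```text
time_s: 36.95
ee_pos: [0.5959, 0.1848, 0.1801]
eef_rot: [-3.139, 0.001, 1.401]
force: [0.6, -1.6, 0.2]
grip_width: 0.0662
grip_force: 0.0
```

>>> {"fn": "play_rows", "kwargs": {
  "motion": [
    [[0.45,0.12,0,0,0,0,0.4],[0.45,0.12,0,0,0,0,0.4],[0.45,0.12,0,0,0,0,0.4],[0.45,0.12,0,0,0,0,0.4],[0.45,0.12,0,0,0,0,0.4]]
  ]
}}

```text
time_s: 37.45
ee_pos: [0.6442, 0.2869, 0.1807]
eef_rot: [-3.139, 0.002, 1.4]
force: [0.4, -0.4, -0.2]
grip_width: 0.0659
grip_force: 0.0
```

```bash
python3 -c "
from h import *
print(get_obs()['time_s'],pose()[0],get_obs()['eef_rot'],delta([.6482,.2925,.036],[np.pi,0,1.398]))"
```

```text
37.45 [0.64415407 0.28689812 0.18069556] [-3.13926359e+00  1.56126045e-03  1.39963016e+00] [0.0257, 0.0135, 0.5787, -0.0004, 0.0002, 0.0003]
```

>>> {"fn": "play_rows", "kwargs": {
  "motion": [
    [[0.02,0.013,0.15,0,0,0,0.4],[0.02,0.013,0.3,0,0,0,0.4],[0.02,0.013,0.3,0,0,0,0.4]]
  ]
}}

```text
time_s: 37.75
ee_pos: [0.6464, 0.2895, 0.1019]
eef_rot: [-3.134, 0.005, 1.398]
force: [-0.9, 0.2, -0.5]
grip_width: 0.0658
grip_force: 0.0
```

```bash
python3 -c "
from h import *
print(get_obs()['time_s'],pose()[0],get_obs()['eef_rot'],delta([.6482,.2925,.036],[np.pi,0,1.398]))"
```

```text
37.75 [0.64638129 0.28952257 0.10194585] [-3.13356125  0.00503062  1.39819834] [0.0143, 0.0072, 0.2637, -0.0013, 0.0008, 0.0]
```

>>> {"fn": "play_rows", "kwargs": {
  "motion": [
    [[0.008,0.005,0.12,0,0,0,0.4],[0.008,0.005,0.22,0,0,0,0.4],[0.008,0.005,0.264,0,0,0,0.4],[0.008,0.005,0.264,0,0,0,0.4],[0.008,0.005,0.264,0,0,0,-1],[0.008,0.005,0.264,0,0,0,-1],[0.008,0.005,0.264,0,0,0,-1],[0.008,0.005,0.264,0,0,0,-1],[0.008,0.005,0.264,0,0,0,-1],[0.008,0.005,0.264,0,0,0,-1]]
  ],
  "grip_force": 30
}}

```text
time_s: 38.75
ee_pos: [0.6504, 0.2938, 0.0422]
eef_rot: [3.141, -0.0, 1.4]
force: [-2.4, -0.0, 4.5]
grip_width: 0.0315
grip_force: 30.0
```

>>> {"fn": "play_rows", "kwargs": {
  "motion": [
    [[0,0,0,0,0,0,-1],[0,0,0,0,0,0,-1],[0,0,0,0,0,0,-1],[0,0,0,0,0,0,-1]]
  ]
}}

```text
time_s: 39.15
ee_pos: [0.6504, 0.2938, 0.0422]
eef_rot: [3.141, -0.0, 1.4]
force: [-2.5, -1.2, 6.1]
grip_width: 0.0315
grip_force: 30.0
```

```bash
python3 -c "
from h import *
print(get_obs()['time_s'],pose()[0],get_obs()['eef_rot'],delta([.5417,.0796,.1756],[np.pi,0,-.042]))"
```

```text
39.15 [0.65037205 0.29379609 0.04218717] [ 3.14131561e+00 -2.28107384e-04  1.39964219e+00] [-0.9182, -0.2823, -0.5339, 0.0, -0.0001, 0.2294]
```

>>> {"fn": "play_rows", "kwargs": {
  "motion": [
    [[0,0,-0.1,0,0,0,-1],[0,0,-0.3,0,0,0,-1],[0,0,-0.5,0,0,0,-1],[0,0,-0.6,0,0,0,-1],[0,0,-0.6,0,0,0,-1],[0,0,-0.6,0,0,0,-1]]
  ]
}}

```text
time_s: 39.75
ee_pos: [0.65, 0.2935, 0.1902]
eef_rot: [-3.14, 0.001, 1.4]
force: [0.2, 0.7, -3.2]
grip_width: 0.0318
grip_force: 30.0
```

```bash
python3 -c "
from h import *
print(get_obs()['time_s'],pose()[0],get_obs()['eef_rot'],delta([.5434,.0796,.182],[np.pi,0,-.042]))"
```

```text
39.75 [0.64999704 0.29351374 0.19019473] [-3.14032652e+00  8.45984626e-04  1.39955541e+00] [-0.9158, -0.2743, 0.0339, -0.0001, 0.0003, 0.2294]
```

>>> {"fn": "play_rows", "kwargs": {
  "motion": [
    [[-0.1,-0.03,0,0,0,0.023,-1],[-0.2,-0.06,0,0,0,0.046,-1],[-0.31,-0.09,0,0,0,0.069,-1],[-0.42,-0.13,0,0,0,0.092,-1],[-0.53,-0.16,0,0,0,0.115,-1],[-0.64,-0.19,0.01,0,0,0.138,-1],[-0.75,-0.22,0.02,0,0,0.161,-1],[-0.85,-0.25,0.03,0,0,0.184,-1],[-0.91,-0.27,0.034,0,0,0.207,-1],[-0.916,-0.274,0.034,0,0,0.229,-1]]
  ]
}}

```text
time_s: 40.75
ee_pos: [0.5422, 0.0781, 0.1806]
eef_rot: [3.141, 0.004, -0.047]
force: [-0.4, 0.4, -2.5]
grip_width: 0.0315
grip_force: 30.0
```

>>> {"fn": "play_rows", "kwargs": {
  "motion": [
    [[0,0,0,0,0,0,-1],[0,0,0,0,0,0,-1],[0,0,0,0,0,0,-1],[0,0,0,0,0,0,-1]]
  ]
}}

```text
time_s: 41.15
ee_pos: [0.5437, 0.08, 0.1827]
eef_rot: [3.141, 0.001, -0.037]
force: [0.2, -0.1, -1.2]
grip_width: 0.0317
grip_force: 30.0
```

```bash
python3 - <<'E'
from h import *
print(pose()[0],get_obs()['eef_rot'],delta([.5434,.0796,.182],[np.pi,0,-.042]))
for src in("old","new"):
  P=np.load("s1.npz")["P"].reshape(-1,3) if src=="old" else cloud(camera("side")).reshape(-1,3)
  p=P[(P[:,0]>.43)&(P[:,0]<.66)&(abs(P[:,1]-.07)<.05)&(P[:,2]>.13)&(P[:,2]<.2)]
  print(src,"rear x",np.sort(p[p[:,2]<.18][:,0])[:3].round(4))
  for x in np.arange(.465,.65,.03):
    t=p[abs(p[:,0]-x)<.01]
    if len(t)>3: print(round(x,3),len(t),"z",t[:,2].min().round(3),t[:,2].max().round(3),"y",t[:,1].min().round(3),np.median(t[:,1]).round(3))
E
```

```text
[0.54372968 0.07999175 0.18270679] [ 3.14147954e+00  7.24238857e-04 -3.67783951e-02] [-0.0013, 0.0016, 0.0028, 0.0, 0.0001, 0.0008]
old rear x [0.4696 0.4702 0.4703]
0.465 60 z 0.147 0.184 y 0.051 0.07
0.495 177 z 0.145 0.185 y 0.048 0.065
0.525 163 z 0.147 0.197 y 0.047 0.063
0.555 109 z 0.147 0.199 y 0.046 0.058
0.585 66 z 0.151 0.197 y 0.052 0.056
0.615 92 z 0.153 0.193 y 0.05 0.057
new rear x [0.4688 0.469  0.4692]
0.465 71 z 0.148 0.185 y 0.052 0.07
0.495 176 z 0.148 0.186 y 0.05 0.066
0.525 178 z 0.148 0.199 y 0.048 0.064
0.555 109 z 0.147 0.199 y 0.048 0.059
0.585 87 z 0.153 0.199 y 0.052 0.057
0.615 78 z 0.159 0.194 y 0.052 0.058
```

The scanner pose matches the first scan, so I hold it.

>>> {"fn": "play_rows", "kwargs": {
  "motion": [
    [[0,0,0,0,0,0,-1],[0,0,0,0,0,0,-1],[0,0,0,0,0,0,-1],[0,0,0,0,0,0,-1],[0,0,0,0,0,0,-1],[0,0,0,0,0,0,-1],[0,0,0,0,0,0,-1],[0,0,0,0,0,0,-1],[0,0,0,0,0,0,-1],[0,0,0,0,0,0,-1]]
  ]
}}

```text
time_s: 42.2
ee_pos: [0.5438, 0.0797, 0.1832]
eef_rot: [3.142, -0.0, -0.039]
force: [-0.9, -0.2, -1.6]
grip_width: 0.0318
grip_force: 30.0
```

>>> {"fn": "play_rows", "kwargs": {
  "motion": [
    [[0,0,0,0,0,0,-1],[0,0,0,0,0,0,-1],[0,0,0,0,0,0,-1],[0,0,0,0,0,0,-1],[0,0,0,0,0,0,-1],[0,0,0,0,0,0,-1],[0,0,0,0,0,0,-1],[0,0,0,0,0,0,-1]]
  ]
}}

```text
time_s: 43.0
ee_pos: [0.5438, 0.0797, 0.1832]
eef_rot: [3.142, -0.0, -0.039]
force: [-0.1, -0.7, -2.0]
grip_width: 0.0314
grip_force: 30.0
```

```bash
python3 -c "
from h import *
print(get_obs()['time_s'],pose()[0],get_obs()['eef_rot'],delta([.6395,.248,.19],[np.pi,0,1.41]))"
```

```text
43.0 [0.54380252 0.07971757 0.18320186] [ 3.14158943e+00 -2.11367011e-05 -3.92738737e-02] [0.3561, -0.6876, -0.0272, 0.0, -0.0, -0.2307]
```

>>> {"fn": "play_rows", "kwargs": {
  "motion": [
    [[0,-0.08,-0.03,0,0,-0.023,-1],[0.03,-0.18,-0.03,0,0,-0.046,-1],[0.08,-0.28,-0.03,0,0,-0.069,-1],[0.12,-0.38,-0.03,0,0,-0.092,-1],[0.18,-0.48,-0.03,0,0,-0.115,-1],[0.24,-0.58,-0.03,0,0,-0.138,-1],[0.3,-0.64,-0.03,0,0,-0.161,-1],[0.34,-0.67,-0.03,0,0,-0.184,-1],[0.356,-0.688,-0.03,0,0,-0.207,-1],[0.356,-0.688,-0.03,0,0,-0.2307,-1]]
  ]
}}

```text
time_s: 44.0
ee_pos: [0.6398, 0.2486, 0.19]
eef_rot: [-3.141, 0.0, 1.417]
force: [-0.2, -1.1, -1.5]
grip_width: 0.0316
grip_force: 30.0
```

>>> {"fn": "play_rows", "kwargs": {
  "motion": [
    [[0,0,0,0,0,0,-1],[0,0,0,0,0,0,-1],[0,0,0,0,0,0,-1]]
  ]
}}

```text
time_s: 44.3
ee_pos: [0.6395, 0.248, 0.1908]
eef_rot: [3.142, -0.0, 1.407]
force: [0.4, 0.7, -1.7]
grip_width: 0.0316
grip_force: 30.0
```

```bash
python3 -c "
from h import *
print(get_obs()['time_s'],pose()[0],get_obs()['eef_rot'],delta([.6395,.248,.043],[np.pi,0,1.41]))"
```

```text
44.3 [0.63945477 0.24796285 0.19077462] [ 3.14151860e+00 -2.09138273e-05  1.40656185e+00] [0.0002, 0.0001, 0.5911, 0.0, -0.0, -0.0005]
```

>>> {"fn": "play_rows", "kwargs": {
  "motion": [
    [[0,0,0.2,0,0,0,-1],[0,0,0.38,0,0,0,-1],[0,0,0.5,0,0,0,-1],[0,0,0.56,0,0,0,-1],[0,0,0.58,0,0,0,-1],[0,0,0.59,0,0,0,-1],[0,0,0.59,0,0,0,-1],[0,0,0.59,0,0,0,-1]]
  ]
}}

```text
time_s: 45.1
ee_pos: [0.6401, 0.2483, 0.0448]
eef_rot: [3.14, -0.001, 1.41]
force: [-0.2, 0.3, -2.1]
grip_width: 0.0318
grip_force: 30.0
```

>>> {"fn": "play_rows", "kwargs": {
  "motion": [
    [[0,0,0.005,0,0,0,-1],[0,0,0.005,0,0,0,-1],[0,0,0.005,0,0,0,-1]]
  ]
}}

```text
time_s: 45.4
ee_pos: [0.6396, 0.2481, 0.0422]
eef_rot: [3.141, -0.0, 1.41]
force: [-0.6, 0.4, -0.3]
grip_width: 0.0316
grip_force: 30.0
```

Weight is off the gripper, so the scanner is on the rest. I release, raise the arm and look.

>>> {"fn": "play_rows", "kwargs": {
  "motion": [
    [[0,0,0,0,0,0,0.4],[0,0,0,0,0,0,0.4],[0,0,0,0,0,0,0.4],[0,0,0,0,0,0,0.4],[0,0,0,0,0,0,0.4],[0,0,-0.2,0,0,0,0.4],[0,0,-0.4,0,0,0,0.4],[0,0,-0.6,0,0,0,0.4]]
  ]
}}

```text
time_s: 46.2
ee_pos: [0.6392, 0.248, 0.1938]
eef_rot: [-3.141, 0.0, 1.41]
force: [0.1, -0.6, 0.4]
grip_width: 0.0659
grip_force: 0.0
```

>>> {"fn": "play_rows", "kwargs": {
  "motion": [
    [[-0.9,-0.5,0,0,0,0,0.4],[-0.9,-0.5,0,0,0,0,0.4],[-0.9,-0.5,0,0,0,0,0.4],[-0.9,-0.5,0,0,0,0,0.4],[-0.9,-0.5,0,0,0,0,0.4],[-0.9,-0.5,0,0,0,0,0.4],[-0.9,-0.5,0,0,0,0,0.4]]
  ]
}}

```text
time_s: 46.9
ee_pos: [0.48, 0.0452, 0.1926]
eef_rot: [3.14, -0.0, 1.408]
force: [0.1, 0.2, -0.4]
grip_width: 0.0659
grip_force: 0.0
```

```bash
python3 - <<'E'
from h import *
print(get_obs()['time_s'],pose()[0],np.abs(get_obs()['joint_vel']).max())
a=camera("top");P=cloud(a);f=a["frame"];s=np.s_[int(215/1.5):int(300/1.5),int(195/1.5):int(330/1.5)]
cv2.imwrite("pics/end.png",cv2.resize(f[...,::-1],(768,576)))
p=P[s].reshape(-1,3);b=f[s].reshape(-1,3).mean(1);k=p[:,2]<.5;p=p[k];b=b[k]
h=p[(p[:,2]>.039)&(p[:,2]<.047)&(b>70)];m=cv2.minAreaRect(h[:,:2].astype(np.float32));print("handle",m,h.mean(0));print("head",p[p[:,2]>.049].mean(0))
E
```

```text
46.9 [0.48003428 0.04524336 0.19263543] 0.04857174072031002
handle ((0.6373555660247803, 0.2756892442703247), (0.20242959260940552, 0.04098004102706909), 87.71112060546875) [0.63580064 0.2278647  0.04242922]
head [0.521624   0.13158564 0.3883328 ]
```

View pics/end.png

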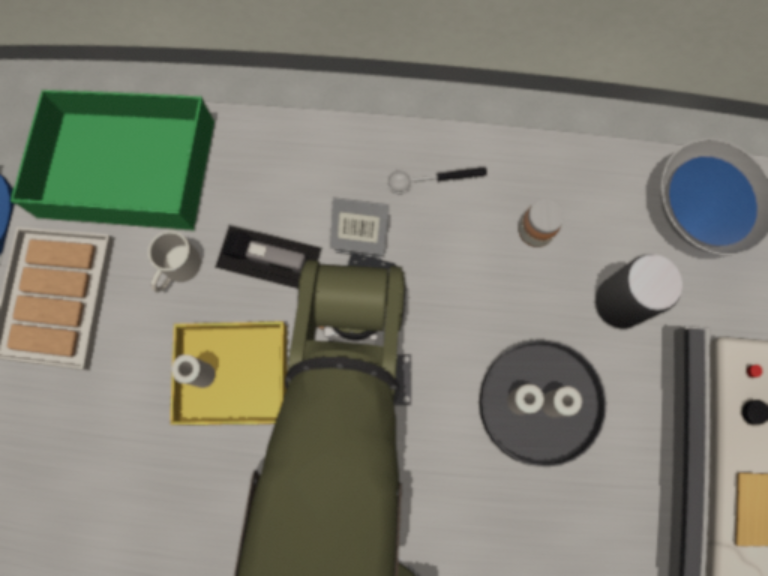

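The final view shows the scanner flat in the middle of its rest at (270,255), one sleeve in the crate at (190,370), two sleeves in the pan at (530,400) and (567,402), and the other things where they were.

>>> {"fn": "play_rows", "kwargs": {
  "motion": [
    [[0,0,0,0,0,0,0.4],[0,0,0,0,0,0,0.4],[0,0,0,0,0,0,0.4]]
  ]
}}

```text
time_s: 47.25
ee_pos: [0.4804, 0.0466, 0.1916]
eef_rot: [-3.141, 0.0, 1.411]
force: [0.2, -0.4, 0.1]
grip_width: 0.0657
grip_force: 0.0
```

```bash
python3 -c "
from station import workorder
print(workorder.hand_in())"
```

```text
the job is handed in; nothing more can be done
None
```

The job is handed in at about 47 s (no verdict came back): the label was scanned before and after, the 108 mm sleeve fits and is in the crate, the 94 and 80 mm sleeves are tight and are in the pan, there was no 66 mm sleeve, and the scanner, knocked aside once during the run, is back flat on the middle of its rest.

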